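Rack the dop sticks chamfered end down

TASK

Put the two loose dop sticks away in the two empty bores of the sloping block, one in each, chamfered end down and pushed fully home, just like the stick that already stands in it. Feel for the right end in the bore: a stick put in square end first stops short and stands about 6 mm proud, so draw it out, turn it end for end and push the other end home. Let go of both sticks, and leave the racked stick, the coconut bowl, the glue jar and the rasp where they are.

Things in the scene. Friction and masses are not known exactly. Their poses are not given: they have to be found in the camera images.
- stickA_mid (a point): first loose hardwood dop stick: round dowel 20 mm thick, 140 mm long, about 30 g, lying level. One end is square, the other chamfered (over its last 9 mm it narrows from 20 to 10 mm). The point is its middle, on its centre line, 50 mm above the bench at the start; x runs along the stick, z up at the start. The sense of x does not tell which end is chamfered: feel or see it for each stick
- stickB_mid (a point): second loose hardwood dop stick: round dowel 20 mm thick, 140 mm long, about 30 g, lying level. One end is square, the other chamfered (over its last 9 mm it narrows from 20 to 10 mm). The point is its middle, on its centre line, 50 mm above the bench at the start; x runs along the stick, z up at the start. The sense of x does not tell which end is chamfered: feel or see it for each stick
- stickA: the first loose stick as a body; same origin and axes as its middle point
- stickB: the second loose stick as a body; same origin and axes as its middle point
- cradleA: notched wooden cradle of the first stick, fixed; x along the stick, origin at the centre of its underside. Base 126 x 60 x 10 mm; two upright cheeks (12 mm thick, 60 mm wide, tops 52 mm up) 45 mm to either side of the origin, each with a slot 22 mm wide, 12 mm deep that holds the stick; 78 mm free between the cheeks for fingers
- cradleB: notched wooden cradle of the second stick, fixed; x along the stick, origin at the centre of its underside. Base 126 x 60 x 10 mm; two upright cheeks (12 mm thick, 60 mm wide, tops 52 mm up) 45 mm to either side of the origin, each with a slot 22 mm wide, 12 mm deep that holds the stick; 78 mm free between the cheeks for fingers
- bore0 (a point): mouth of the first (end) bore of the sloping block: on the bore's axis in the plane of the face, 75 mm above the bench. z points straight out of the bore, 45 degrees above level; x down the slope, y along the row. Empty; 70 mm from the middle bore
- bore1 (a point): mouth of the middle bore of the sloping block: on the bore's axis in the plane of the face, 75 mm above the bench. z points straight out of the bore, 45 degrees above level; x down the slope, y along the row. Empty. All bores: countersunk 32 to 22 mm over the first 5 mm, 22 mm wide to 40 mm deep, then a step in to a 17 mm pilot hole
- block: sloping hardwood block, fixed, 230 mm long (y), 96 high; 60 mm wide face at 45 degrees, turned towards the cradles (x). Bores at y = +70 (bore0), 0, -70 mm (filled). Origin at the underside below the middle mouth. Square end first, a stick stops with its middle 30 mm out of the mouth; chamfered end first 23 to 26 mm. Friction holds it: push it home
- stickC_mid (a point): the middle of the stick that already stands in the block's third bore, chamfered end down and fully home (same size as the loose ones; it stands about 95 mm out of the face): the pattern to match, leave it alone
- bowl_mid (a point): bystander: dark coconut-shell bowl, 116 mm across, 82 mm high; the point is half-way up on its axis
- jar_mid (a point): bystander: amber glass glue jar with a white cap, 56 mm across, 65 mm high; the point is half-way up
- rasp_mid (a point): bystander: rasp with a wooden handle lying on the bench, about 240 mm long; the point is near its middle
Mind the look-alikes: they are no part of the job. What is shaped like the stickB but orange is not meant. Leave any green look-alike of the stickA alone.

How it is judged:
By the outcome, as a careful person would: the job done as asked, in the order asked, and still so for the second after the job is handed in, with the robot touching nothing.
It also fails if it takes over 72 s, if anything falls off the work surface, if the arm or the gripper's body presses on something with over 40 N, if the wrist force passes 120 N, or if a joint passes its speed limit or range.

ROBOT

A 6-joint arm with a two-finger parallel gripper is mounted at the origin on the work surface. World frame = base frame: x ahead of the robot, y to its left, z up, the work surface at z = 0. Lengths are in m, angles in rad, forces in N, time in s.
With the tool pointing down it reaches from about 0.35 to 0.95 m from the base axis. Payload 17.4 kg.
Tool frame: the origin (TCP) lies where the fingers leave the gripper's body, on its centre line; the fingertips stand 84 mm ahead of it and the grasp point (between the pads) lies 65 mm ahead of it; z points along the fingers, y is the line along which they close (so a half turn about z gives the same grasp; the last joint's range is limited). The gripper opens to 93 mm and grips with 3 to 60 N. Pads are 15 mm wide; open, the fingers measure 128 mm over their backs; the gripper's body (75 mm by 188 mm) begins 65 mm behind the grasp point.
Start: joints at [-1.33, 0.116, 1.442, -0, 1.584, -0.038], TCP at [0.186, -0.649, 0.303] pointing down, gripper open.
Joint ranges: [-2.83, 2.83], [-0.83, 2.19], [0.07, 2.5], [-1.14, 4.28], [0.01, 3], [-2.97, 2.97]. Speed limits (rad/s): [1.89, 1.89, 2.22, 3.14, 3.14, 3.14].

INTERFACE

Orientations are given as [roll, pitch, yaw] about the fixed x, y, z axes, in that order (R = Rz(yaw) Ry(pitch) Rx(roll)).
In Python, from station import state, eyes, order gives the robot as it stands.
- The arm moves only by the tool apply_moves, never from a script. Its argument "increments" is a list of rows, each an object with "linear": the shift along the tool's x, y, z normalised to -1 to 1, where 1 is 0.4 m, a list of three; "twist": the turn about the tool's z normalised to -1 to 1, where 1 is 45 degrees. A call has 1 to 5 rows; each row is the pose to reach, as a shift and turn from the pose commanded when the call began, along the tool's axes at that moment; what a row does not reach only later rows make up. A row lasts 1/12 s, in which the tool goes at most 41.7 mm and 7.16 degrees, less where a joint would pass 70% of its speed; a pose out of reach is approached as far as the arm can. A call with a number of a shift or a turn outside -1 to 1 is refused whole. A call with a gripper value outside its range is refused whole. "hand" is the opening, from -1 (shut) to 1 (fully open), set as the call begins (left out, the last holds). The fingers move at their own pace and stop on an object; "newtons" is the grip in N (left out, the last holds). Time passes only in rows, so rows that repeat a pose let the fingers close. It gives the time, the measured TCP pose, the force, the opening and the grip force at its end, in the units of the state.
- state(): the state, without advancing time (a new reading comes with each control period).
- eyes.snapshot(name): name is "scene" or "side" or "wrist"; returns the picture (420x560x3 uint8, red, green, blue); there is no depth.
- eyes.camera_model(name): a dict with "fx", "fy", "cx", "cy" (pixels), "eye" and "rotation" of the camera in the world; the wrist camera has in their place "tool_from_camera" (4x4, takes a point from camera to tool coordinates, whose origin is the TCP and whose axes are the flange's). Camera axes: x right, y up, looking along -z (the intrinsics and any distortion apply to the point x, -y, -z); pixel columns grow to the right and rows downward; lengths in m; the calibration is good to about 2 mm. The wrist camera is an equidistant fisheye: a pixel r from the principal point sees the ray r / f radians off the axis. A picture is of the moment at which its call begins: read the wrist's pose just before it. camera_model takes no time and is no camera call.
- order.hand_in(): hands the job in; it is judged then, once.
The state is a dict: "clock": time; "joint_pos": joint angles; "joint_vel": joint speeds; "joint_efforts": joint torques, N m; "tcp_pos": TCP position; "ee_rot": TCP orientation; "contact_force": force on the tool from outside, world axes, zero at the start; "torque": the same for the moment, N m; "grip_width": finger opening in m; "grip_force": force on a finger pad.
Only numpy, scipy, OpenCV 4.12 (cv2) and the standard library are available. Lean on these libraries where they do the work, as an engineer would, in place of code of your own. Each camera call takes 0.05 s, during which the arm holds its last target. There are 200 camera calls.

## Working session

There is one attempt and no reset: what is moved stays moved. The work goes in short steps, Python scripts to look and compute and a tool call to move; the robot and the scene stay as the last step left them, time stands still between calls to the robot, and variables do not carry over. Pictures are saved under pics/ and viewed, at most 10 in all, crops included, and the job is handed in when it is done.

Besides the shell and the picture viewer there is one more tool, called as name(argument=value, ...) on one line, values as JSON. apply_moves: Moves the arm, as the interface text tells. Scaled input: -1 to 1 covers 0.4 m each way for a shift and 45 degrees each way for a turn. Its arguments: {"type":"object","properties":{"increments":{"type":"array","items":{"type":"object","properties":{"linear":{"type":"array","items":{"type":"number","minimum":-1,"maximum":1}},"twist":{"type":"number","minimum":-1,"maximum":1}}}},"hand":{"type":"number"},"newtons":{"type":"number"}},"required":["increments"]}

```bash
ls; mkdir -p pics; python3 - <<'E'
from station import state,eyes,order
import cv2,numpy as np
for n in("scene","side","wrist"):
    m=eyes.camera_model(n);print(n,{k:np.round(v,4).tolist() if not isinstance(v,str) else v for k,v in m.items()})
    im=eyes.snapshot(n);np.save(f"pics/{n}0.npy",im);cv2.imwrite(f"pics/{n}0.png",im[...,::-1])
a=[cv2.imread(f"pics/{n}0.png") for n in("scene","side")]
s=state();print(s)
E
```

```text
pics
scene {'fx': 405.7392, 'fy': 405.7392, 'cx': 283.1522, 'cy': 209.0184, 'eye': [0.918, -0.7092, 0.9172], 'rotation': [0.7672, 0.0134, 0.495]}
side {'fx': 546.4949, 'fy': 546.4949, 'cx': 278.6337, 'cy': 221.2478, 'eye': [0.4363, 1.1551, 1.2551], 'rotation': [0.7706, 0.018, -3.082]}
wrist {'fx': 325.1923, 'fy': 325.1923, 'cx': 276.1006, 'cy': 213.857, 'tool_from_camera': [[-0.0007, 0.9587, 0.2845, 0.0792], [1.0, 0.0008, -0.0002, 0.0008], [-0.0004, 0.2845, -0.9587, -0.0814], [0.0, 0.0, 0.0, 1.0]]}
{'clock': 0.15, 'joint_pos': array([-1.32982232e+00,  1.16345971e-01,  1.44209814e+00, -3.33499687e-05,
        1.58401488e+00, -3.78082504e-02]), 'joint_vel': array([-0.0008741 , -0.00096686, -0.00191941,  0.00089698,  0.00118243,
        0.00086031]), 'joint_efforts': array([ 1.29576158e-03, -7.21759701e+01, -6.22951341e+01,  7.81558268e-02,
        2.25036760e-02, -5.46160697e-05]), 'tcp_pos': array([ 0.18570855, -0.64886183,  0.30220335]), 'ee_rot': array([-3.14072568e+00,  5.76895626e-07,  2.78781827e-01]), 'contact_force': array([0.55595553, 0.32793162, 0.29838483]), 'torque': array([-0.02190576, -0.05550116, -0.01119856]), 'grip_force': 0.0, 'grip_width': 0.09318661565528027}
```

View pics/scene0.png

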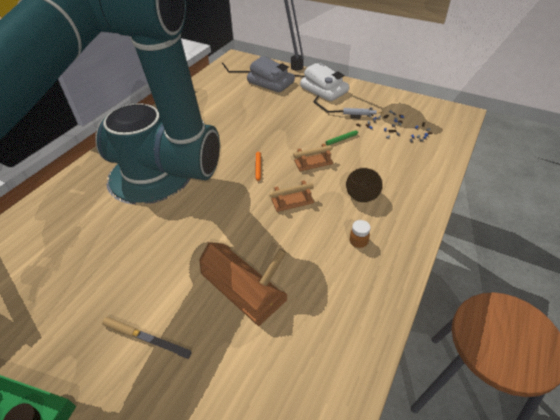

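View pics/side0.png

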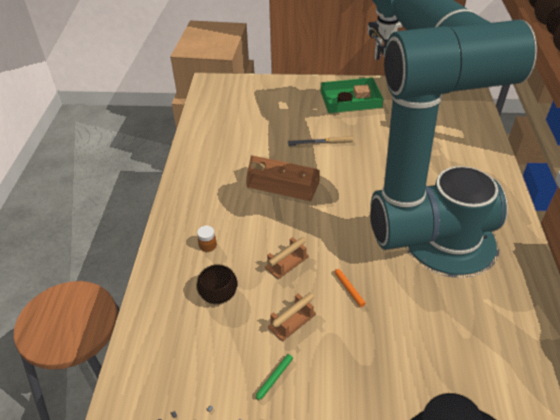

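Candidates for "stick":
- Natural sticks in the cradles: scene (293,193) and (313,155), side (290,250) and (295,310).
- Orange look-alike: scene (258,166), side (350,287).
- Green look-alike: scene (342,137), side (275,377).
- Racked stick: scene (270,268).

I choose the two wood-coloured sticks in the cradles and will check them in a crop.

```bash
python3 - <<'E'
import cv2,numpy as np
s=cv2.imread("pics/scene0.png");d=cv2.imread("pics/side0.png")
def c(im,x,y,w=100,h=75):return cv2.resize(im[y:y+h,x:x+w],(400,300),interpolation=cv2.INTER_CUBIC)
cv2.imwrite("pics/crop1.png",np.vstack([np.hstack([c(s,250,140),c(d,240,225,140,105)]),np.hstack([c(s,195,235,120,90),c(d,235,140)])]))
E
```

```text
(no output)
```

View pics/crop1.png

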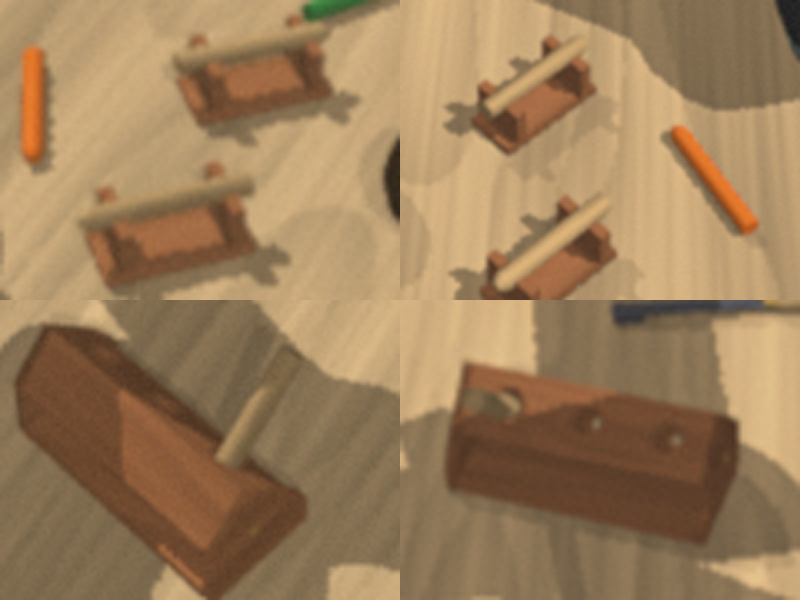

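The crop shows the wood sticks in their cradles with end pixels readable in both views. Orange and green are clearly separate. The empty bores in the side view are near (284,170) and (304,174), and the racked stick is at about (262,167).

```bash
cat > h.py <<'E'
from station import state,eyes,order
import cv2,numpy as np
from scipy.spatial.transform import Rotation as Ro
def R(rpy): return Ro.from_euler('xyz',rpy).as_matrix()
def ray(n,p,pose=None):
    m=eyes.camera_model(n);u=np.array([(p[0]-m['cx'])/m['fx'],(p[1]-m['cy'])/m['fy']])
    if n!='wrist':
        d=R(m['rotation'])@np.array([u[0],-u[1],-1]);return np.array(m['eye']),d/np.linalg.norm(d)
    t=np.hypot(*u);v=np.array([*(u/t*np.sin(t)),np.cos(t)])*[1,-1,-1]
    T=np.array(m['tool_from_camera']);Rt=R(pose[1])
    return pose[0]+Rt@T[:3,3],Rt@T[:3,:3]@v
def plane(n,p,z,pose=None):
    o,d=ray(n,p,pose);return o+d*(z-o[2])/d[2]
def tri(rs):
    A=sum(np.eye(3)-np.outer(d,d) for o,d in rs);b=sum((np.eye(3)-np.outer(d,d))@o for o,d in rs);return np.linalg.solve(A,b)
def proj(n,X,pose=None):
    m=eyes.camera_model(n)
    if n=='wrist':
        T=np.array(m['tool_from_camera']);Rt=R(pose[1]);X=Rt.T@(X-pose[0]);v=T[:3,:3].T@(X-T[:3,3])*[1,-1,-1]
        t=np.arctan2(np.hypot(*v[:2]),v[2]);v=v[:2]/np.hypot(*v[:2])*t
    else:
        v=R(m['rotation']).T@(X-np.array(m['eye']))*[1,-1,-1];v=v[:2]/v[2]
    return np.array([m['cx'],m['cy']])+m['fx']*v
E
python3 - <<'E'
from h import *
np.set_printoptions(precision=4,suppress=True)
for nm,S,D in(("P",((270.5,194.5),(313,186)),((269.8,261.8),(304.8,239))),("Q",((294.5,155.5),(331,148)),((275,324.8),(312.8,294.3)))):
    a=[plane('scene',p,.05) for p in S];b=[plane('side',p,.05) for p in D]
    print(nm,*a,*b,np.linalg.norm(a[0]-a[1]),np.linalg.norm(b[0]-b[1]))
    print(tri([ray('scene',np.mean(S,0)),ray('side',np.mean(D,0))]))
for p in((283.8,170),(303.8,174)):print(plane('side',p,.075))
# stick C in scene: base and tip
print(plane('scene',(250,274),.075),plane('scene',(283,252),.075+.067))
for n,p in(('scene',(364,184)),('scene',(360,234))):print(plane(n,p,.04))
E
```

```text
P [0.4465 0.0578 0.05  ] [0.5458 0.1529 0.05  ] [0.5433 0.1511 0.05  ] [0.4454 0.0585 0.05  ] 0.1375142642161592 0.13479964485256646
[0.4954 0.1053 0.0496]
Q [0.4246 0.2616 0.05  ] [0.5179 0.3565 0.05  ] [0.5148 0.3627 0.05  ] [0.4184 0.2605 0.05  ] 0.133093542603785 0.14050980624567277
[0.4686 0.3114 0.0476]
[ 0.5228 -0.2243  0.075 ]
[ 0.4561 -0.2068  0.075 ]
[ 0.556 -0.237  0.075] [ 0.6217 -0.183   0.142 ]
[0.6812 0.2462 0.04  ]
[0.7449 0.0441 0.04  ]
```

apply_moves(increments=[{"linear": [0.315, -0.4, 0]}, {"linear": [0.315, -0.4, 0]}, {"linear": [0.315, -0.4, 0]}, {"linear": [0.315, -0.4, 0]}, {"linear": [0.315, -0.4, 0]}], hand=0, newtons=10)

```text
validation failed for argument at $.in...
```

apply_moves(increments=[{"linear": [0.315, -0.4, 0]}, {"linear": [0.315, -0.4, 0]}, {"linear": [0.315, -0.4, 0]}, {"linear": [0.315, -0.4, 0]}, {"linear": [0.315, -0.4, 0]}])

```text
validation failed for argument at $.in...
```

apply_moves(increments=[{"linear": [0.315, -0.4, 0]}, {"linear": [0.315, -0.4, 0]}, {"linear": [0.315, -0.4, 0]}, {"linear": [0.315, -0.4, 0]}, {"linear": [0.315, -0.4, 0]}])

```text
validation failed for argument at $.in...
```

apply_moves(increments=[{"linear": [0.315, -0.4, 0.1], "twist": -0.61}, {"linear": [0.315, -0.4, 0.1], "twist": -0.61}, {"linear": [0.315, -0.4, 0.1], "twist": -0.61}, {"linear": [0.315, -0.4, 0.1], "twist": -0.61}, {"linear": [0.315, -0.4, 0.1], "twist": -0.61}])

```text
clock: 0.57
tcp_pos: [0.2631, -0.4586, 0.262]
ee_rot: [-3.141, -0.0, 0.765]
contact_force: [1.5, -0.4, 0.9]
grip_width: 0.0932
grip_force: 0.0
```

```bash
python3 - <<'E'
from h import *
s=state();print(s['clock'],s['tcp_pos'],np.degrees(s['ee_rot']),s['grip_width'],s['joint_pos'])
im=eyes.snapshot('wrist');np.save('pics/w1.npy',im)
np.save('pics/w1pose.npy',np.array([s['tcp_pos'],s['ee_rot']]))
cv2.imwrite('pics/w1.png',cv2.resize(im[...,::-1],(800,600),interpolation=cv2.INTER_CUBIC))
E
```

```text
0.5667 [ 0.26306997 -0.45855245  0.26195317] [-1.79981129e+02 -1.02656043e-02  4.38195998e+01] 0.09318191397275424 [-1.09822820e+00 -1.92625557e-01  1.80739280e+00  7.67617279e-05
  1.52719243e+00 -2.92231558e-01]
```

View pics/w1.png

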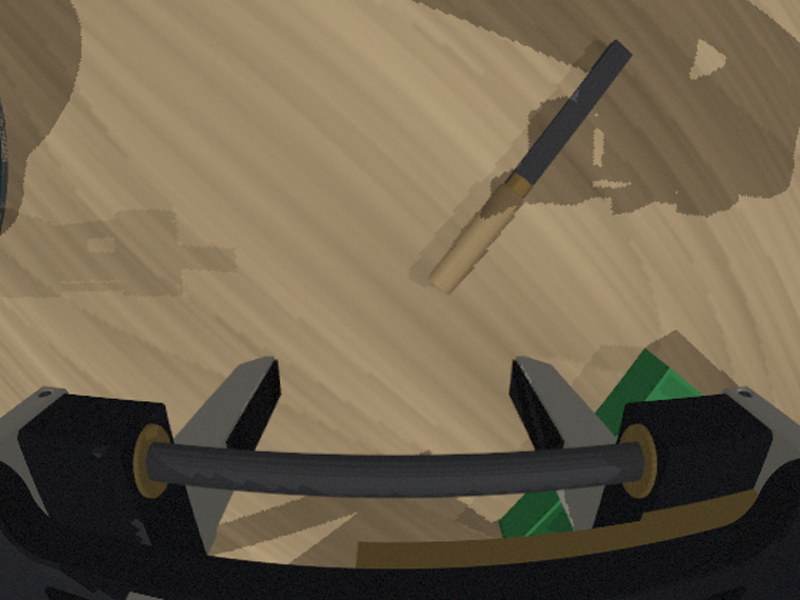

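The picture shows only the rasp, at (520,180), and the open fingers. Three calls were refused because rows need both fields, so I carry on towards stick P.

apply_moves(increments=[{"linear": [0.465, -0.205, 0], "twist": 0}, {"linear": [0.465, -0.205, 0], "twist": 0}, {"linear": [0.465, -0.205, 0], "twist": 0}, {"linear": [0.465, -0.205, 0], "twist": 0}, {"linear": [0.465, -0.205, 0], "twist": 0}], hand=0.1, newtons=10)

```text
clock: 1.03
tcp_pos: [0.3418, -0.2709, 0.2627]
ee_rot: [3.141, -0.0, 0.757]
contact_force: [0.4, -0.1, 1.1]
grip_width: 0.0644
grip_force: 0.0
```

apply_moves(increments=[{"linear": [0.465, -0.205, 0], "twist": 0}, {"linear": [0.465, -0.205, 0], "twist": 0}, {"linear": [0.465, -0.205, 0], "twist": 0}, {"linear": [0.465, -0.205, 0], "twist": 0}, {"linear": [0.465, -0.205, 0], "twist": 0}])

```text
clock: 1.45
tcp_pos: [0.4205, -0.0833, 0.2629]
ee_rot: [3.141, -0.001, 0.758]
contact_force: [0.0, -1.4, 0.3]
grip_width: 0.0508
grip_force: 0.0
```

apply_moves(increments=[{"linear": [0.465, -0.205, 0], "twist": 0}, {"linear": [0.465, -0.205, 0], "twist": 0}, {"linear": [0.465, -0.205, 0], "twist": 0}, {"linear": [0.465, -0.205, 0], "twist": 0}, {"linear": [0.465, -0.205, 0], "twist": 0}])

```text
clock: 1.87
tcp_pos: [0.4994, 0.1044, 0.2627]
ee_rot: [3.142, -0.0, 0.759]
contact_force: [-0.3, -1.4, 0.1]
grip_width: 0.0513
grip_force: 0.0
```

```bash
cat >> h.py <<'E'
def look(name,crop=None):
    s=state();im=eyes.snapshot('wrist');np.save(f'pics/{name}.npy',im)
    np.save(f'pics/{name}pose.npy',np.array([s['tcp_pos'],s['ee_rot']]))
    print(round(s['clock'],2),s['tcp_pos'].round(4),np.degrees(s['ee_rot']).round(2),'gw',round(s['grip_width'],4),'q6',s['joint_pos'][5].round(2),'F',s['contact_force'].round(1))
    b=im[...,::-1]
    cv2.imwrite(f'pics/{name}.png',cv2.resize(b,(800,600),interpolation=cv2.INTER_CUBIC))
E
python3 -c "
from h import *
look('w2')"
```

```text
1.87 [0.4994 0.1044 0.2627] [ 1.800e+02 -1.000e-02  4.346e+01] gw 0.0513 q6 0.97 F [-0.3 -1.4  0.1]
```

View pics/w2.png

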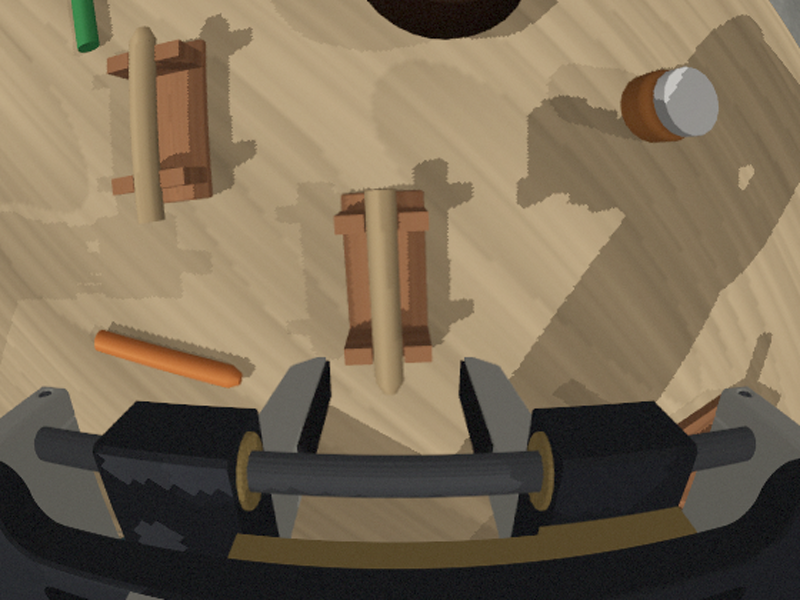

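The picture shows both sticks:
- **Stick P:** runs from (381,190), square, to (390,392), tapered, so its SW end is chamfered.
- **Stick Q:** runs from (143,28), tapered, to (152,218), square, so its NE end is chamfered.

Jar, bowl and the orange and green look-alikes are clear.

```bash
python3 - <<'E'
from h import *
np.set_printoptions(precision=4,suppress=True)
pose=np.load('pics/w2pose.npy')
for nm,a,b in(('P',(390,390),(381,192)),('Q',(152,217),(143,30))):
    A=plane('wrist',np.array(a)*.7,.05,pose);B=plane('wrist',np.array(b)*.7,.05,pose);d=B-A
    print(nm,A,B,np.linalg.norm(d),(A+B)/2,np.degrees(np.arctan2(d[1],d[0])))
    M=(A+B)/2; Rt=R(pose[1]); print('tool delta of mid', Rt.T@(M-pose[0]))
print(plane('scene',(263.4,283.6),.075),plane('scene',(281.4,250.6),.142))
E
```

```text
P [0.4464 0.0576 0.05  ] [0.5419 0.1553 0.05  ] 0.13664076761295635 [0.4941 0.1064 0.05  ] 45.64280401112756
tool delta of mid [-0.0025 -0.0051  0.2127]
Q [0.4246 0.2643 0.05  ] [0.5187 0.362  0.05  ] 0.1355538427843523 [0.4716 0.3132 0.05  ] 46.08080824091897
tool delta of mid [ 0.1234 -0.1706  0.2127]
[ 0.6    -0.2458  0.075 ] [ 0.6163 -0.181   0.142 ]
```

apply_moves(increments=[{"linear": [0.059, -0.0135, 0.1], "twist": -0.04}, {"linear": [0.059, -0.0135, 0.2], "twist": -0.04}, {"linear": [0.059, -0.0135, 0.3], "twist": -0.04}, {"linear": [0.059, -0.0135, 0.367], "twist": -0.04}, {"linear": [0.059, -0.0135, 0.367], "twist": -0.04}])

```text
clock: 2.33
tcp_pos: [0.5099, 0.1215, 0.1098]
ee_rot: [-3.137, 0.007, 0.789]
contact_force: [-0.2, 0.9, -1.1]
grip_width: 0.051
grip_force: 0.0
```

apply_moves(increments=[{"linear": [0, 0, 0], "twist": 0}, {"linear": [0, 0, 0], "twist": 0}, {"linear": [0, 0, 0], "twist": 0}, {"linear": [0, 0, 0], "twist": 0}, {"linear": [0, 0, 0], "twist": 0}], hand=-1, newtons=5)

```text
clock: 2.75
tcp_pos: [0.5128, 0.1223, 0.1176]
ee_rot: [3.141, -0.002, 0.789]
contact_force: [-5.8, 7.5, 5.8]
grip_width: 0.0247
grip_force: 5.0
```

apply_moves(increments=[{"linear": [0, 0, 0], "twist": 0}, {"linear": [0, 0, 0], "twist": 0}, {"linear": [0, 0, 0], "twist": 0}, {"linear": [0, 0, 0], "twist": 0}, {"linear": [0, 0, 0], "twist": 0}])

```text
clock: 3.17
tcp_pos: [0.5124, 0.1227, 0.1174]
ee_rot: [-3.141, -0.002, 0.789]
contact_force: [-7.7, 7.2, 7.8]
grip_width: 0.0236
grip_force: 5.0
```

apply_moves(increments=[{"linear": [0, 0, -0.06], "twist": 0}, {"linear": [0, 0, -0.12], "twist": 0}, {"linear": [0, 0, -0.18], "twist": 0}, {"linear": [0, 0, -0.24], "twist": 0}, {"linear": [0, 0, -0.3], "twist": 0}])

```text
clock: 3.58
tcp_pos: [0.5124, 0.1219, 0.2381]
ee_rot: [3.141, -0.001, 0.789]
contact_force: [0.6, -0.4, -0.2]
grip_width: 0.0196
grip_force: 5.0
```

```bash
python3 -c "
from h import *
look('w3')"
```

```text
3.58 [0.5124 0.1219 0.2381] [ 1.7996e+02 -6.0000e-02  4.5220e+01] gw 0.0196 q6 0.97 F [ 0.6 -0.4 -0.2]
```

View pics/w3.png

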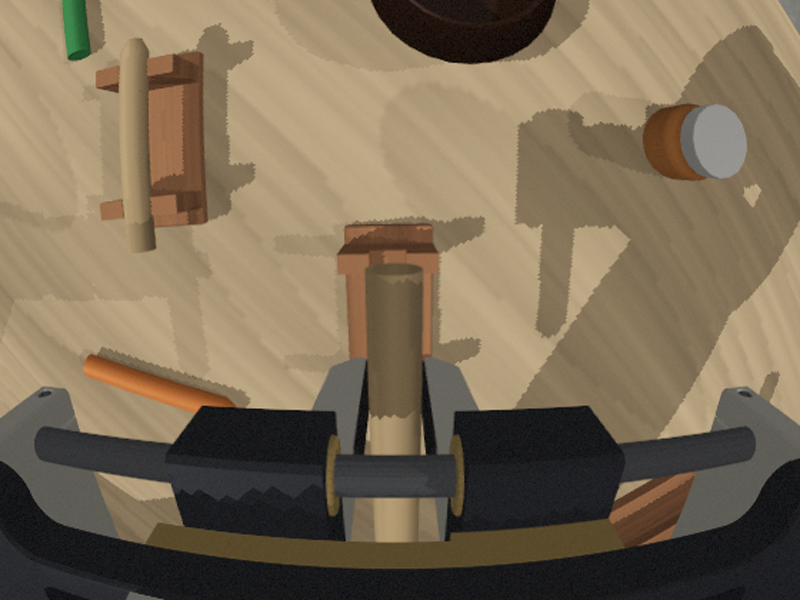

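The stick is held: square end at about (395,270), fingers at both sides. Next I work out its tilt in the grip.

```bash
python3 - <<'E'
from h import *
pose=np.load('pics/w3pose.npy')
Rt=R(pose[1])
for d in(.044,.047):
  for th in range(-30,81,10):
    t=np.radians(th);ax=np.array([np.cos(t),0,-np.sin(t)]);pe=np.array([np.sin(t),0,np.cos(t)]) # pe: underside dir
    e=np.array([0,0,.065])+d*ax
    q=[proj('wrist',pose[0]+Rt@(e+k),pose)/.7 for k in(-.01*pe,.01*pe,[0,.01,0],[0,-.01,0])]
    print(d,th,'top',q[0].round(0),'bot',q[1].round(0),'w',round(q[2][0]-q[3][0],1))
E
```

```text
0.044 -30 top [392. 273.] bot [393. 289.] w 53.6
0.044 -20 top [392. 274.] bot [393. 280.] w 56.0
0.044 -10 top [392. 278.] bot [392. 275.] w 58.7
0.044 0 top [392. 287.] bot [392. 273.] w 61.7
0.044 10 top [392. 302.] bot [392. 275.] w 64.8
0.044 20 top [392. 322.] bot [392. 282.] w 67.9
0.044 30 top [392. 346.] bot [392. 293.] w 70.9
0.044 40 top [392. 374.] bot [392. 310.] w 73.4
0.044 50 top [392. 404.] bot [392. 332.] w 75.3
0.044 60 top [392. 434.] bot [392. 358.] w 76.3
0.044 70 top [392. 461.] bot [392. 387.] w 76.3
0.044 80 top [392. 485.] bot [392. 417.] w 75.3
0.047 -30 top [392. 265.] bot [393. 281.] w 53.3
0.047 -20 top [392. 265.] bot [393. 273.] w 55.9
0.047 -10 top [392. 269.] bot [392. 267.] w 58.8
0.047 0 top [392. 278.] bot [392. 265.] w 62.0
0.047 10 top [392. 292.] bot [392. 267.] w 65.4
0.047 20 top [392. 313.] bot [392. 273.] w 68.8
0.047 30 top [392. 339.] bot [392. 286.] w 72.1
0.047 40 top [392. 369.] bot [392. 304.] w 74.9
0.047 50 top [392. 402.] bot [392. 328.] w 77.1
0.047 60 top [392. 434.] bot [392. 357.] w 78.2
0.047 70 top [392. 464.] bot [392. 389.] w 78.2
0.047 80 top [392. 490.] bot [392. 421.] w 77.0
```

The tilt is about 0°, so the stick stays level at 5 N. I'll loosen to 3 N on the way so gravity may swing it, and take one look over the bores.

apply_moves(increments=[{"linear": [0, 0, -0.08], "twist": 0}, {"linear": [0, 0, -0.155], "twist": 0}, {"linear": [-0.09, 0.07, -0.155], "twist": 0}, {"linear": [-0.18, 0.146, -0.155], "twist": 0}, {"linear": [-0.27, 0.22, -0.155], "twist": 0}], newtons=3)

```text
clock: 4.05
tcp_pos: [0.4997, -0.0034, 0.2993]
ee_rot: [3.14, -0.001, 0.791]
contact_force: [1.0, -0.6, 0.1]
grip_width: 0.0197
grip_force: 3.0
```

apply_moves(increments=[{"linear": [-0.09, 0.07, 0], "twist": 0}, {"linear": [-0.18, 0.146, 0], "twist": 0}, {"linear": [-0.278, 0.223, 0], "twist": 0}, {"linear": [-0.278, 0.223, 0], "twist": 0}, {"linear": [-0.278, 0.223, 0], "twist": 0}])

```text
clock: 4.47
tcp_pos: [0.4845, -0.1475, 0.2985]
ee_rot: [3.14, 0.0, 0.785]
contact_force: [0.7, 1.1, -0.4]
grip_width: 0.0197
grip_force: 3.0
```

apply_moves(increments=[{"linear": [-0.278, 0.223, 0], "twist": -0.67}, {"linear": [-0.278, 0.223, 0], "twist": -0.67}, {"linear": [-0.278, 0.223, 0], "twist": -0.67}, {"linear": [-0.278, 0.223, 0], "twist": -0.67}, {"linear": [-0.278, 0.223, 0], "twist": -0.67}])

```text
clock: 4.88
tcp_pos: [0.4695, -0.2893, 0.2981]
ee_rot: [3.141, 0.001, 1.32]
contact_force: [0.9, 0.3, -0.2]
grip_width: 0.0197
grip_force: 3.0
```

```bash
python3 -c "
from h import *
look('w4')"
```

```text
4.88 [ 0.4695 -0.2893  0.2981] [1.7999e+02 6.0000e-02 7.5640e+01] gw 0.0197 q6 -0.35 F [ 0.9  0.3 -0.2]
```

View pics/w4.png

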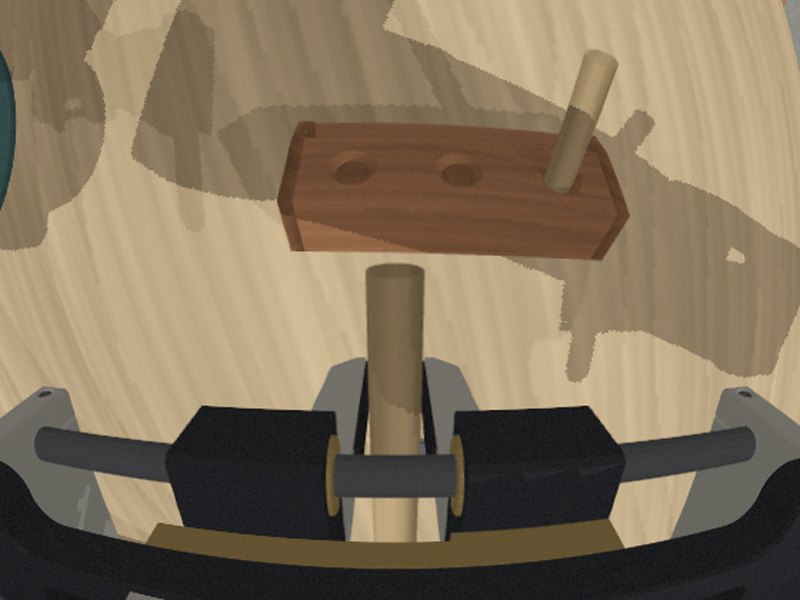

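The picture shows bore0 at (353,168), bore1 at (461,170), and the racked stick's base at (560,187). The held stick is still level.

```bash
python3 - <<'E'
from h import *
np.set_printoptions(precision=4,suppress=True)
pose=np.load('pics/w4pose.npy');im=np.load('pics/w4.npy').astype(int)
b=[plane('wrist',np.array(p)*.7,.075,pose) for p in((353,167),(461,170),(560,185))]
print(*b);d=b[0]-b[1];print(np.linalg.norm(d),np.degrees(np.arctan2(d[1],d[0])))
# block corners: top rear edge z=.096 front? 
for p in((300,252),(603,259),(303,123),(595,137)):print(p,plane('wrist',np.array(p)*.7,.0960,pose),plane('wrist',np.array(p)*.7,.05,pose))
E
```

```text
[ 0.4641 -0.2039  0.075 ] [ 0.5316 -0.2229  0.075 ] [ 0.5964 -0.2467  0.075 ]
0.07012320649929503 164.2951056856723
(300, 252) [ 0.4198 -0.2465  0.096 ] [ 0.4085 -0.2519  0.05  ]
(603, 259) [ 0.6106 -0.2984  0.096 ] [ 0.6303 -0.3122  0.05  ]
(303, 123) [ 0.4435 -0.1697  0.096 ] [ 0.436  -0.1627  0.05  ]
(595, 137) [ 0.6199 -0.2185  0.096 ] [ 0.6411 -0.2193  0.05  ]
```

The stick doesn't swing under gravity, so I'll tilt it deliberately. I'm behind the block with the square end pointing over its flat top (z = 0.096), so lowering the grip lets the rear top edge push the square end up and dip the chamfered end.

apply_moves(increments=[{"linear": [0, 0, 0.1], "twist": 0.016}, {"linear": [0, 0, 0.2], "twist": 0.016}, {"linear": [0, 0, 0.2], "twist": 0.016}, {"linear": [0, 0, 0.2], "twist": 0.016}, {"linear": [0, 0, 0.2], "twist": 0.016}], newtons=5)

```text
clock: 5.35
tcp_pos: [0.4709, -0.2857, 0.2205]
ee_rot: [3.14, 0.001, 1.303]
contact_force: [-0.5, -0.3, 0.4]
grip_width: 0.0198
grip_force: 5.0
```

apply_moves(increments=[{"linear": [-0.0125, 0, 0.05], "twist": 0}, {"linear": [-0.0125, 0, 0.085], "twist": 0}, {"linear": [-0.0125, 0, 0.105], "twist": 0}, {"linear": [-0.0125, 0, 0.125], "twist": 0}, {"linear": [-0.0125, 0, 0.14], "twist": 0}])

```text
clock: 5.77
tcp_pos: [0.469, -0.2907, 0.1619]
ee_rot: [3.141, 0.0, 1.303]
contact_force: [-0.3, -0.1, -1.0]
grip_width: 0.0198
grip_force: 5.0
```

apply_moves(increments=[{"linear": [0, 0, 0.009], "twist": 0}, {"linear": [0, 0, 0.018], "twist": 0}, {"linear": [0, 0, 0.027], "twist": 0}, {"linear": [0, 0, 0.036], "twist": 0}, {"linear": [0, 0, 0.036], "twist": 0}])

```text
clock: 6.18
tcp_pos: [0.4687, -0.2907, 0.147]
ee_rot: [-3.141, -0.0, 1.303]
contact_force: [-0.5, -1.1, -0.3]
grip_width: 0.0199
grip_force: 5.0
```

```bash
python3 - <<'E'
from h import *
look('w5')
im=np.load('pics/w5.npy').mean(2).astype(int)
print(im[150:400:5,272:282].mean(1).astype(int))
for r in(240,260,280,300):print(r,im[r,236:320:3])
E
```

```text
6.18 [ 0.4687 -0.2907  0.147 ] [-1.7997e+02 -1.0000e-02  7.4650e+01] gw 0.0199 q6 -0.33 F [-0.5 -1.1 -0.3]
[ 96 101 100  92  89  85  84  85 106 117 117 117 117 120 123 122 122 123
 122 122 122 122 122 122 122 122 123 135 142 141 142 141 141 142  67  75
  75  79  79  77 181 181 181 205 203 201  97  97  97  97]
240 [203 206 204 205 206 205 203 112 112 111 113 119 123 124 124 122 119 113
 106  98 114 195 197 198 198 197 194 144]
260 [137 136 137 137 136 137 125  96 111 111 117 120 122 124 122 118 119 116
 107  99  56 135 137 138 136 136 137 137]
280 [136 135 137 137 137 130  35  47 116 125 124 133 122 125 125 120 116 115
 102  97  25  33 136 137 135 137 137 139]
300 [121 138 136 136 121  35  33 200 112 123 126 132 140 142 143 145 142 138
 120 153 102  29  37 139 134 136 136  78]
```

View pics/w5.png

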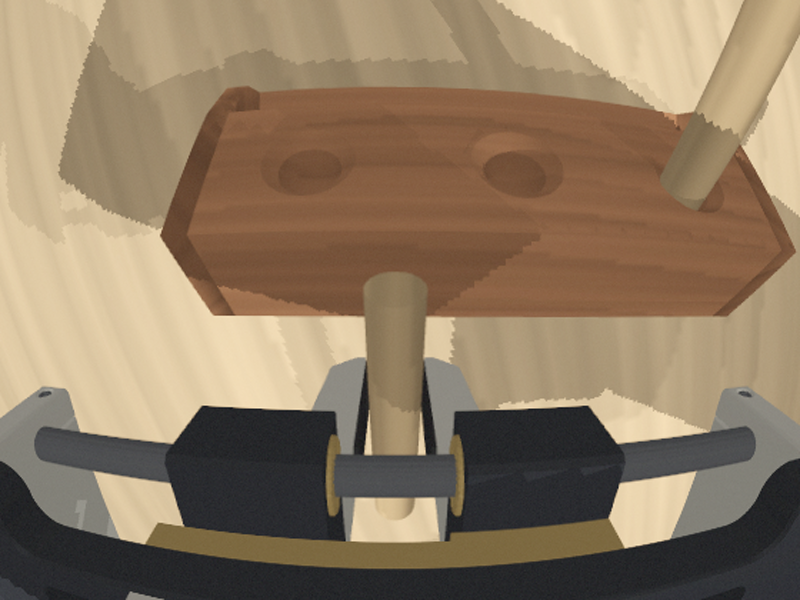

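The picture shows the square end resting on the block top with its face at (395,285), and the chamfered tip dipping at (395,517). Bore mouths are at (309,168) and (517,168), and the rear top edge is at row 316. The tilt is about 13° so far.

```bash
python3 - <<'E'
from h import *
np.set_printoptions(precision=4,suppress=True)
pose=np.load('pics/w5pose.npy')
b=[plane('wrist',np.array(p)*.7,.075,pose) for p in((309,168),(517,168))]
print(*b);d=b[0]-b[1];print(np.linalg.norm(d),np.degrees(np.arctan2(d[1],d[0])))
Rt=R(pose[1])
for p in((395,316),(215,314),(725,316),(395,234),(190,234)):
  print(p,*[(Rt.T@(plane('wrist',np.array(p)*.7,z,pose)-pose[0]))for z in(.096,.075)])
print([Rt.T@(x-pose[0]) for x in b])
E
```

```text
[ 0.4632 -0.2061  0.075 ] [ 0.5298 -0.2239  0.075 ]
0.06889660441010793 165.06820649447428
(395, 316) [0.0359 0.0005 0.051 ] [0.0291 0.0006 0.072 ]
(215, 314) [ 0.0364 -0.0561  0.051 ] [ 0.0297 -0.0651  0.072 ]
(725, 316) [0.0351 0.1204 0.0509] [0.0283 0.1394 0.0719]
(395, 234) [0.0605 0.0006 0.051 ] [0.0577 0.0006 0.072 ]
(190, 234) [ 0.062  -0.0621  0.051 ] [ 0.0594 -0.0721  0.072 ]
[array([ 0.0801, -0.0277,  0.072 ]), array([0.0806, 0.0412, 0.072 ])]
```

```bash
python3 - <<'E'
from h import *
np.set_printoptions(precision=4,suppress=True)
P4=np.load('pics/w4pose.npy');P5=np.load('pics/w5pose.npy')
for a,b in(((292,250),(215,314)),((603,259),(725,316)),((353,167),(309,168)),((461,170),(517,168)),((303,123),(232,90))):
    print(tri([ray('wrist',np.array(a)*.7,P4),ray('wrist',np.array(b)*.7,P5)]))
Rt=R(P5[1])
# tip apex row for tilt, L
print("tilt shift: endbot endtop width | tip row")
for sh in(0,.005,.01,.015):
  for th in(0,5,10,15,20,25,30,35):
    t=np.radians(th);ax=np.array([np.cos(t),0,-np.sin(t)]);pe=np.array([np.sin(t),0,np.cos(t)])
    g=np.array([0,0,.065-sh]);e=g+.0465*ax;tp=g-.0935*ax
    q=[proj('wrist',P5[0]+Rt@k,P5)/.7 for k in(e+.01*pe,e-.01*pe,e+[0,.01,0],e-[0,.01,0],tp-.005*pe,tp+.005*pe,tp+[0,.005,0],tp-[0,.005,0])]
    print(sh,th,q[0][1].round(),q[1][1].round(),(q[2][0]-q[3][0]).round(),'|',q[4][1].round(),q[5][1].round(),(q[6][0]-q[7][0]).round())
E
```

```text
[ 0.4052 -0.2481  0.0577]
[ 0.6286 -0.312   0.0527]
[ 0.464  -0.2051  0.0777]
[ 0.5334 -0.224   0.0616]
[ 0.4339 -0.1606  0.0366]
tilt shift: endbot endtop width | tip row
0 0 265.0 278.0 62.0 | 582.0 566.0 22.0
0 5 266.0 285.0 64.0 | 569.0 553.0 21.0
0 10 267.0 293.0 65.0 | 556.0 539.0 21.0
0 15 270.0 303.0 67.0 | 542.0 526.0 20.0
0 20 274.0 313.0 69.0 | 529.0 512.0 20.0
0 25 279.0 326.0 70.0 | 515.0 498.0 19.0
0 30 286.0 339.0 72.0 | 501.0 483.0 19.0
0 35 294.0 354.0 73.0 | 487.0 469.0 19.0
0.005 0 268.0 282.0 64.0 | 590.0 574.0 22.0
0.005 5 269.0 289.0 66.0 | 577.0 560.0 22.0
0.005 10 270.0 298.0 68.0 | 563.0 546.0 21.0
0.005 15 273.0 308.0 69.0 | 549.0 532.0 21.0
0.005 20 278.0 319.0 71.0 | 535.0 518.0 20.0
0.005 25 283.0 332.0 73.0 | 521.0 504.0 20.0
0.005 30 290.0 346.0 75.0 | 507.0 489.0 19.0
0.005 35 299.0 361.0 76.0 | 493.0 475.0 19.0
0.01 0 271.0 287.0 66.0 | 598.0 582.0 23.0
0.01 5 272.0 294.0 68.0 | 585.0 568.0 22.0
0.01 10 274.0 303.0 70.0 | 571.0 554.0 21.0
0.01 15 277.0 313.0 72.0 | 557.0 539.0 21.0
0.01 20 281.0 325.0 74.0 | 542.0 525.0 20.0
0.01 25 288.0 339.0 76.0 | 528.0 510.0 20.0
0.01 30 295.0 354.0 78.0 | 513.0 495.0 20.0
0.01 35 304.0 370.0 79.0 | 499.0 480.0 19.0
0.015 0 275.0 291.0 69.0 | 607.0 590.0 23.0
0.015 5 275.0 299.0 71.0 | 593.0 575.0 22.0
0.015 10 278.0 308.0 73.0 | 579.0 561.0 22.0
0.015 15 281.0 319.0 75.0 | 564.0 546.0 21.0
0.015 20 286.0 332.0 77.0 | 550.0 532.0 21.0
0.015 25 292.0 346.0 79.0 | 535.0 517.0 20.0
0.015 30 300.0 362.0 81.0 | 520.0 501.0 20.0
0.015 35 310.0 378.0 83.0 | 505.0 486.0 20.0
```

The two-view check shows the block is roof-shaped: ridge at z = 0.096 at tool x = 0.06, back edge at about z = 0.055. The square end is therefore riding up the back slope. Going forward along it tilts the stick further, to about 30°.

apply_moves(increments=[{"linear": [0.01, 0, -0.0125], "twist": 0}, {"linear": [0.022, 0, -0.0125], "twist": 0}, {"linear": [0.034, 0, -0.0125], "twist": 0}, {"linear": [0.046, 0, -0.0125], "twist": 0}, {"linear": [0.059, 0, -0.0125], "twist": 0}])

```text
clock: 6.65
tcp_pos: [0.4752, -0.2674, 0.1527]
ee_rot: [3.141, 0.0, 1.303]
contact_force: [0.1, -0.3, -0.1]
grip_width: 0.0198
grip_force: 5.0
```

apply_moves(increments=[{"linear": [0, 0, 0], "twist": 0}, {"linear": [0, 0, 0], "twist": 0}])

```text
clock: 6.82
tcp_pos: [0.4752, -0.2676, 0.1526]
ee_rot: [-3.142, -0.0, 1.304]
contact_force: [0.3, 0.2, -0.3]
grip_width: 0.02
grip_force: 5.0
```

```bash
cat >> h.py <<'E'
def endrows(name):
    im=np.load(f'pics/{name}.npy').astype(int)
    p=im[:,268:286].mean(1)
    print([(r,*p[r].astype(int)) for r in range(170,395,5)])
E
python3 - <<'E'
from h import *
look('w6');endrows('w6')
E
```

```text
6.82 [ 0.4752 -0.2676  0.1526] [-180.     -0.     74.69] gw 0.02 q6 -0.29 F [ 0.3  0.2 -0.3]
[(170, np.int64(135), np.int64(96), np.int64(67)), (175, np.int64(137), np.int64(96), np.int64(68)), (180, np.int64(137), np.int64(96), np.int64(67)), (185, np.int64(138), np.int64(98), np.int64(69)), (190, np.int64(141), np.int64(100), np.int64(70)), (195, np.int64(136), np.int64(96), np.int64(67)), (200, np.int64(134), np.int64(95), np.int64(67)), (205, np.int64(139), np.int64(98), np.int64(68)), (210, np.int64(148), np.int64(128), np.int64(96)), (215, np.int64(148), np.int64(127), np.int64(95)), (220, np.int64(148), np.int64(127), np.int64(95)), (225, np.int64(148), np.int64(128), np.int64(95)), (230, np.int64(148), np.int64(127), np.int64(95)), (235, np.int64(148), np.int64(127), np.int64(95)), (240, np.int64(148), np.int64(127), np.int64(95)), (245, np.int64(148), np.int64(127), np.int64(95)), (250, np.int64(142), np.int64(122), np.int64(91)), (255, np.int64(143), np.int64(122), np.int64(91)), (260, np.int64(142), np.int64(122), np.int64(91)), (265, np.int64(142), np.int64(122), np.int64
[... 581 characters left out ...]
int64(74), np.int64(75), np.int64(77)), (330, np.int64(77), np.int64(78), np.int64(80)), (335, np.int64(80), np.int64(80), np.int64(83)), (340, np.int64(80), np.int64(81), np.int64(83)), (345, np.int64(78), np.int64(79), np.int64(81)), (350, np.int64(231), np.int64(210), np.int64(172)), (355, np.int64(231), np.int64(210), np.int64(173)), (360, np.int64(233), np.int64(211), np.int64(174)), (365, np.int64(234), np.int64(212), np.int64(175)), (370, np.int64(234), np.int64(212), np.int64(175)), (375, np.int64(233), np.int64(212), np.int64(174)), (380, np.int64(126), np.int64(107), np.int64(65)), (385, np.int64(127), np.int64(107), np.int64(66)), (390, np.int64(127), np.int64(107), np.int64(66))]
```

The end face now spans rows 297–354 (scaled), so the tilt is about 35°, which will do. Up and over the ridge to the front of bore1.

apply_moves(increments=[{"linear": [-0.03, 0, -0.1], "twist": 0}, {"linear": [-0.03, 0, -0.2], "twist": 0}, {"linear": [0.05, 0.05, -0.21], "twist": 0}, {"linear": [0.15, 0.102, -0.21], "twist": -0.008}, {"linear": [0.25, 0.102, -0.21], "twist": -0.008}], newtons=6)

```text
clock: 7.28
tcp_pos: [0.5423, -0.1839, 0.2373]
ee_rot: [3.14, 0.0, 1.307]
contact_force: [0.6, 0.7, -1.4]
grip_width: 0.0194
grip_force: 6.0
```

apply_moves(increments=[{"linear": [0.06, 0, 0], "twist": 0}, {"linear": [0.118, 0, 0], "twist": 0}, {"linear": [0.118, 0, 0.03], "twist": 0}, {"linear": [0.118, 0, 0.06], "twist": 0}, {"linear": [0.118, 0, 0.06], "twist": 0}])

```text
clock: 7.7
tcp_pos: [0.5518, -0.1383, 0.2094]
ee_rot: [-3.138, 0.0, 1.309]
contact_force: [-0.7, 0.2, -0.7]
grip_width: 0.0197
grip_force: 6.0
```

```bash
cat >> h.py <<'E'
B={0:np.array([.4632,-.2055,.075]),1:np.array([.530,-.2238,.075])}
def where(b,th=35,L=.0935,sgn=-1):
    s=state();t=np.radians(th);n=np.array([np.cos(np.radians(75.07)),np.sin(np.radians(75.07)),0]);v=np.array([n[1],-n[0],0])
    g=s['tcp_pos']+R(s['ee_rot'])@[0,0,.065]-B[b];u=g@n;z=g[2];tu,tz=u-L*np.cos(t),z-L*np.sin(t)
    print('t',round(s['clock'],2),'grip u,v,z',np.round([u,g@v,z],4),'tip u,z',np.round([tu,tz],4),'tip depth',round(-(tu+tz)*.7071,4),'off-axis',round((tu-tz)*.7071,4),'yaw',np.degrees(s['ee_rot'][2]).round(2),'F',s['contact_force'].round(1),'gw',s['grip_width'].round(4),'q6',s['joint_pos'][5].round(3))
E
python3 - <<'E'
from h import *
where(1);im=eyes.snapshot('wrist');np.save('pics/w7.npy',im)
p=im.astype(int)[:,268:286].mean(1)
print([(r,int(p[r].sum())) for r in range(190,300,3)])
E
```

```text
Traceback (most recent call last):
  File "h.py", line 38, in where
    print('t',round(s['clock'],2),'grip u,v,z',np.round([u,g@v,z],4),'tip u,z',np.round([tu,tz],4),'tip depth',round(-(tu+tz)*.7071,4),'off-axis',round((tu-tz)*.7071,4),'yaw',np.degrees(s['ee_rot'][2]).round(2),'F',s['contact_force'].round(1),'gw',s['grip_width'].round(4),'q6',s['joint_pos'][5].round(3))
                                                                                                                                                                                                                                                        ^^^^^^^^^^^^^^^^^^^^^
AttributeError: 'float' object has no attribute 'round'
```

```bash
sed -i "s/s\['grip_width'\].round(4)/round(s['grip_width'],4)/" h.py
python3 - <<'E'
from h import *
where(1);im=eyes.snapshot('wrist');np.save('pics/w7.npy',im)
p=im.astype(int)[:,268:286].mean(1)
print([(r,int(p[r].sum())) for r in range(190,300,3)])
cv2.imwrite('pics/side7.png',cv2.resize(eyes.snapshot('side')[120:220,220:353,::-1],(798,600),interpolation=cv2.INTER_CUBIC))
E
```

```text
t 7.7 grip u,v,z [ 0.0882 -0.0012  0.0694] tip u,z [0.0116 0.0157] tip depth -0.0193 off-axis -0.0029 yaw 75.02 F [-0.7  0.2 -0.7] gw 0.0197 q6 -0.029
[(190, 367), (193, 362), (196, 358), (199, 352), (202, 345), (205, 343), (208, 304), (211, 294), (214, 294), (217, 293), (220, 293), (223, 293), (226, 293), (229, 293), (232, 293), (235, 293), (238, 294), (241, 294), (244, 296), (247, 281), (250, 280), (253, 279), (256, 280), (259, 279), (262, 281), (265, 279), (268, 281), (271, 279), (274, 280), (277, 279), (280, 279), (283, 281), (286, 296), (289, 325), (292, 331), (295, 331), (298, 330)]
```

Still 35°, with the tip 19 mm out of the mouth. I feed it in while swinging up to 45°.

apply_moves(increments=[{"linear": [-0.015, 0.003, 0.02], "twist": 0}, {"linear": [-0.029, 0.003, 0.0395], "twist": 0}, {"linear": [-0.037, 0.003, 0.042], "twist": 0}, {"linear": [-0.046, 0.003, 0.045], "twist": 0}, {"linear": [-0.054, 0.003, 0.047], "twist": 0}], newtons=8)

```text
clock: 8.22
tcp_pos: [0.548, -0.16, 0.1936]
ee_rot: [-3.141, -0.0, 1.309]
contact_force: [-0.1, 1.0, 0.1]
grip_width: 0.0195
grip_force: 8.0
```

```bash
python3 - <<'E'
from h import *
where(1,38)
im=eyes.snapshot('wrist');p=im.astype(int)[:,268:286].mean(1).sum(1)
print([(r,int(p[r])) for r in range(190,300,3)])
E
```

```text
t 8.22 grip u,v,z [0.0663 0.001  0.0536] tip u,z [-0.0074 -0.0039] tip depth 0.008 off-axis -0.0025 yaw 74.98 F [-0.1  1.   0.1] gw 0.0195 q6 -0.067
[(190, 359), (193, 354), (196, 348), (199, 343), (202, 339), (205, 338), (208, 309), (211, 305), (214, 304), (217, 303), (220, 302), (223, 304), (226, 305), (229, 302), (232, 305), (235, 305), (238, 304), (241, 305), (244, 305), (247, 291), (250, 290), (253, 289), (256, 288), (259, 290), (262, 290), (265, 290), (268, 289), (271, 287), (274, 290), (277, 290), (280, 289), (283, 290), (286, 307), (289, 341), (292, 343), (295, 342), (298, 342)]
```

apply_moves(increments=[{"linear": [-0.01, 0, 0.003], "twist": 0}, {"linear": [-0.02, 0, 0.006], "twist": 0}, {"linear": [-0.03, 0, 0.01], "twist": 0}, {"linear": [-0.038, 0, 0.014], "twist": 0}, {"linear": [-0.046, 0, 0.018], "twist": 0}])

```text
clock: 8.68
tcp_pos: [0.5434, -0.1774, 0.1864]
ee_rot: [-3.142, -0.0, 1.309]
contact_force: [0.1, 1.1, -1.2]
grip_width: 0.0198
grip_force: 8.0
```

```bash
python3 - <<'E'
from h import *
where(1,44)
im=eyes.snapshot('wrist');p=im.astype(int)[:,268:286].mean(1).sum(1)
print([(r,int(p[r])) for r in range(190,300,3)])
E
```

```text
t 8.68 grip u,v,z [0.0483 0.001  0.0464] tip u,z [-0.019  -0.0186] tip depth 0.0265 off-axis -0.0003 yaw 75.01 F [ 0.1  1.1 -1.2] gw 0.0198 q6 -0.099
[(190, 351), (193, 349), (196, 350), (199, 349), (202, 349), (205, 350), (208, 348), (211, 347), (214, 319), (217, 317), (220, 318), (223, 319), (226, 317), (229, 318), (232, 318), (235, 318), (238, 319), (241, 319), (244, 317), (247, 318), (250, 317), (253, 316), (256, 297), (259, 297), (262, 297), (265, 300), (268, 296), (271, 296), (274, 296), (277, 296), (280, 296), (283, 297), (286, 315), (289, 346), (292, 350), (295, 350), (298, 350)]
```

The stick is at 39° and turning into the bore. Push along the axis with a firmer grip.

apply_moves(increments=[{"linear": [-0.007, 0, 0.006], "twist": 0}, {"linear": [-0.014, 0, 0.012], "twist": 0}, {"linear": [-0.021, 0, 0.018], "twist": 0}, {"linear": [-0.026, 0, 0.023], "twist": 0}, {"linear": [-0.03, 0, 0.027], "twist": 0}], newtons=20)

```text
clock: 9.15
tcp_pos: [0.5411, -0.1879, 0.1773]
ee_rot: [3.14, -0.003, 1.31]
contact_force: [-1.7, 19.6, 22.6]
grip_width: 0.0198
grip_force: 20.0
```

apply_moves(increments=[{"linear": [-0.004, 0, 0.004], "twist": 0}, {"linear": [-0.008, 0, 0.008], "twist": 0}, {"linear": [-0.011, 0, 0.011], "twist": 0}, {"linear": [-0.011, 0, 0.011], "twist": 0}], newtons=40)

```text
clock: 9.48
tcp_pos: [0.5408, -0.191, 0.1754]
ee_rot: [3.137, -0.005, 1.31]
contact_force: [-5.1, 30.0, 36.2]
grip_width: 0.0197
grip_force: 40.1
```

```bash
python3 - <<'E'
from h import *
where(1,45)
im=eyes.snapshot('wrist');p=im.astype(int)[:,268:286].mean(1).sum(1)
print([(r,int(p[r])) for r in range(190,300,3)])
E
```

```text
t 9.48 grip u,v,z [0.0348 0.0023 0.0354] tip u,z [-0.0313 -0.0307] tip depth 0.0439 off-axis -0.0004 yaw 75.07 F [-5.1 30.  36.2] gw 0.0197 q6 -0.127
[(190, 360), (193, 360), (196, 360), (199, 359), (202, 357), (205, 354), (208, 328), (211, 328), (214, 327), (217, 326), (220, 328), (223, 327), (226, 327), (229, 327), (232, 326), (235, 326), (238, 326), (241, 328), (244, 326), (247, 322), (250, 305), (253, 305), (256, 306), (259, 307), (262, 304), (265, 305), (268, 306), (271, 305), (274, 305), (277, 306), (280, 305), (283, 306), (286, 324), (289, 360), (292, 361), (295, 360), (298, 361)]
```

Contact at about 47 N axial with the tip about 44 mm deep. Release slightly, back straight up, and compare with the racked stick.

apply_moves(increments=[{"linear": [0, 0, 0], "twist": 0}, {"linear": [0, 0, 0], "twist": 0}, {"linear": [0, 0, 0], "twist": 0}, {"linear": [0, 0, 0], "twist": 0}], hand=-0.1)

```text
clock: 9.87
tcp_pos: [0.5391, -0.1932, 0.171]
ee_rot: [-3.141, 0.0, 1.309]
contact_force: [0.3, 0.1, 0.3]
grip_width: 0.0398
grip_force: 0.0
```

apply_moves(increments=[{"linear": [0, 0, -0.08], "twist": 0}, {"linear": [0, 0, -0.16], "twist": 0}, {"linear": [-0.05, 0, -0.24], "twist": 0}, {"linear": [-0.15, 0, -0.32], "twist": 0}, {"linear": [-0.2, 0, -0.35], "twist": 0}])

```text
clock: 10.28
tcp_pos: [0.5183, -0.2714, 0.3142]
ee_rot: [3.139, 0.001, 1.31]
contact_force: [-0.6, -0.9, 0.5]
grip_width: 0.0418
grip_force: 0.0
```

apply_moves(increments=[{"linear": [0, 0, 0], "twist": 0}, {"linear": [0, 0, 0], "twist": 0}])

```text
clock: 10.45
tcp_pos: [0.5183, -0.2715, 0.3119]
ee_rot: [3.141, 0.0, 1.307]
contact_force: [0.6, -0.3, -0.4]
grip_width: 0.0422
grip_force: 0.0
```

```bash
python3 -c "
from h import *
look('w8')"
```

```text
10.45 [ 0.5183 -0.2715  0.3119] [1.7994e+02 2.0000e-02 7.4880e+01] gw 0.0422 q6 -0.26 F [ 0.6 -0.3 -0.4]
```

View pics/w8.png

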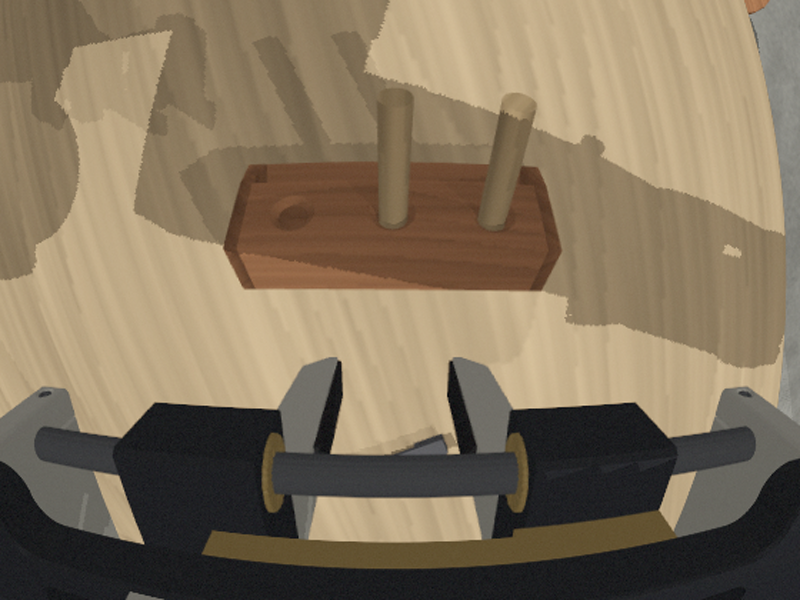

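Stick P stands in bore1: base (393,222), top (396,97). The racked stick has base (493,224) and top (519,103). Next I measure how far each top stands out along its axis.

```bash
python3 - <<'E'
from h import *
P=np.load('pics/w8pose.npy');im=np.load('pics/w8.npy')
n=np.array([.2576*.7071,.9663*.7071,.7071]);v=np.array([-.9663,.2576,0])
def out(b,pix):
    o,d=ray('wrist',np.array(pix)*.7,P)
    # axis b+s n ; closest to ray
    A=np.array([n,-d]).T;s=np.linalg.lstsq(A,o-b,rcond=None)[0];print(pix,s[0],np.linalg.norm(A@s-(o-b)))
# refine mouth via this view too
w=[plane('wrist',np.array(p)*.7,.075,P) for p in((294,212),)];print(w)
c=B[1]-.07*v
for pix in((396,97),(396,94),(396,100)):out(B[1],pix)
for pix in((519,103),(519,100),(519,106)):out(c,pix)
for k,b in(('P',B[1]),('C',c)):
  print(k,[(round(s,3),(proj('wrist',b+n*s,P)/.7).round(1)) for s in(0,.089,.0945,.1)])
h=cv2.cvtColor(im,cv2.COLOR_RGB2HSV)
print([im[r,277].tolist() for r in range(54,80,2)]);print([im[r,363].tolist() for r in range(58,86,2)])
E
```

```text
[array([ 0.46509855, -0.20367097,  0.075     ])]
(396, 97) 0.09830173484606132 0.002763258087274249
(396, 94) 0.10029908921904314 0.0027631454210470417
(396, 100) 0.09628566165311427 0.0027633951212044424
(519, 103) 0.09695885722547884 0.0009342884064327053
(519, 100) 0.09893370020224941 0.001298677643569817
(519, 106) 0.09496830175437473 0.0005649006766916782
P [(0, array([391.9, 214.1])), (0.089, array([390.9, 110.6])), (0.095, array([390.8, 102.6])), (0.1, array([390.7,  94.5]))]
C [(0, array([492.8, 215. ])), (0.089, array([518. , 114.6])), (0.095, array([519.8, 106.9])), (0.1, array([521.7,  99.1]))]
[[195, 174, 139], [145, 128, 97], [145, 127, 98], [145, 126, 98], [124, 105, 76], [126, 105, 78], [127, 108, 79], [126, 106, 78], [125, 107, 79], [125, 106, 79], [126, 107, 76], [133, 113, 83], [134, 114, 82]]
[[197, 176, 138], [196, 175, 138], [198, 177, 141], [197, 177, 141], [159, 136, 99], [163, 141, 105], [166, 143, 108], [169, 146, 110], [164, 142, 105], [163, 141, 103], [169, 145, 110], [170, 147, 109], [168, 145, 108], [139, 116, 84]]
```

P stands about 98 mm out against 95 mm for the racked stick, so it is not quite home. Regrip firmly and push again.

apply_moves(increments=[{"linear": [0.1, 0, 0], "twist": 0}, {"linear": [0.2025, 0, 0.05], "twist": 0}, {"linear": [0.2025, 0, 0.15], "twist": 0}, {"linear": [0.2025, 0, 0.25], "twist": 0}, {"linear": [0.2025, 0, 0.345], "twist": 0}])

```text
clock: 10.92
tcp_pos: [0.5391, -0.1898, 0.1702]
ee_rot: [-3.14, -0.0, 1.312]
contact_force: [0.7, -0.7, 0.2]
grip_width: 0.0418
grip_force: 0.0
```

apply_moves(increments=[{"linear": [0, 0, 0], "twist": 0}, {"linear": [0, 0, 0], "twist": 0}, {"linear": [0, 0, 0], "twist": 0}, {"linear": [0, 0, 0], "twist": 0}, {"linear": [0, 0, 0], "twist": 0}], hand=-1, newtons=60)

```text
clock: 11.33
tcp_pos: [0.54, -0.192, 0.1759]
ee_rot: [3.139, -0.0, 1.309]
contact_force: [-2.8, 4.1, 8.1]
grip_width: 0.0188
grip_force: 59.8
```

apply_moves(increments=[{"linear": [-0.005, 0, 0.005], "twist": 0}, {"linear": [-0.01, 0, 0.01], "twist": 0}, {"linear": [-0.015, 0, 0.015], "twist": 0}, {"linear": [-0.015, 0, 0.015], "twist": 0}])

```text
clock: 11.67
tcp_pos: [0.5402, -0.195, 0.174]
ee_rot: [3.135, -0.007, 1.31]
contact_force: [-7.4, 40.5, 48.6]
grip_width: 0.019
grip_force: 60.5
```

apply_moves(increments=[{"linear": [-0.004, 0, 0.004], "twist": 0}, {"linear": [-0.008, 0, 0.008], "twist": 0}, {"linear": [-0.008, 0, 0.008], "twist": 0}])

```text
clock: 11.92
tcp_pos: [0.5391, -0.1986, 0.1711]
ee_rot: [3.135, -0.006, 1.31]
contact_force: [-11.1, 36.4, 50.2]
grip_width: 0.0188
grip_force: 60.3
```

apply_moves(increments=[{"linear": [0.02, 0, -0.02], "twist": 0}, {"linear": [0.02, 0, -0.02], "twist": 0}], hand=-0.1)

```text
clock: 12.08
tcp_pos: [0.5403, -0.1927, 0.1755]
ee_rot: [3.137, 0.0, 1.31]
contact_force: [-0.1, -0.1, -0.5]
grip_width: 0.0284
grip_force: 0.0
```

apply_moves(increments=[{"linear": [0, 0, 0], "twist": 0}, {"linear": [0, 0, 0], "twist": 0}, {"linear": [0, 0, 0], "twist": 0}])

```text
clock: 12.33
tcp_pos: [0.5391, -0.1935, 0.1719]
ee_rot: [-3.141, 0.0, 1.309]
contact_force: [-0.6, -0.5, 0.0]
grip_width: 0.0413
grip_force: 0.0
```

apply_moves(increments=[{"linear": [0, 0, -0.08], "twist": 0}, {"linear": [0, 0, -0.16], "twist": 0}, {"linear": [-0.05, 0, -0.24], "twist": 0}, {"linear": [-0.15, 0, -0.32], "twist": 0}, {"linear": [-0.2, 0, -0.35], "twist": 0}])

```text
clock: 12.75
tcp_pos: [0.5182, -0.2717, 0.315]
ee_rot: [3.139, 0.001, 1.31]
contact_force: [1.1, -0.6, -0.3]
grip_width: 0.0417
grip_force: 0.0
```

apply_moves(increments=[{"linear": [0, 0, 0], "twist": 0}, {"linear": [0, 0, 0], "twist": 0}])

```text
clock: 12.92
tcp_pos: [0.5182, -0.2718, 0.3126]
ee_rot: [3.141, 0.0, 1.307]
contact_force: [0.8, -0.3, -0.2]
grip_width: 0.0419
grip_force: 0.0
```

```bash
cat >> h.py <<'E'
n3=np.array([.2576*.7071,.9663*.7071,.7071]);vr=np.array([-.9663,.2576,0])
def outs(name,which):
    """print intensity along each stick's projected axis, by distance out of mouth (mm)"""
    im=np.load(f'pics/{name}.npy').astype(int).sum(2);P=np.load(f'pics/{name}pose.npy')
    for k in which:
        b=B[1]-.07*vr if k=='C' else B[k]
        print(k,[(s,int(cv2.blur(im.astype(np.float32),(5,1))[tuple(np.round(proj('wrist',b+n3*s/1000,P)[::-1]).astype(int))])) for s in range(82,112,1)])
E
python3 -c "
from h import *
look('w9');outs('w8',[1,'C']);outs('w9',[1,'C'])"
```

```text
12.92 [ 0.5182 -0.2718  0.3126] [1.7995e+02 1.0000e-02 7.4880e+01] gw 0.0419 q6 -0.26 F [ 0.8 -0.3 -0.2]
1 [(82, 315), (83, 316), (84, 315), (85, 315), (86, 314), (87, 313), (88, 309), (89, 314), (90, 311), (91, 311), (92, 303), (93, 302), (94, 305), (95, 304), (96, 302), (97, 304), (98, 306), (99, 304), (100, 301), (101, 301), (102, 301), (103, 300), (104, 304), (105, 347), (106, 366), (107, 367), (108, 366), (109, 384), (110, 462), (111, 508)]
C [(82, 303), (83, 301), (84, 303), (85, 312), (86, 349), (87, 379), (88, 422), (89, 422), (90, 424), (91, 418), (92, 404), (93, 405), (94, 406), (95, 409), (96, 410), (97, 415), (98, 413), (99, 416), (100, 414), (101, 414), (102, 413), (103, 429), (104, 481), (105, 512), (106, 506), (107, 505), (108, 503), (109, 501), (110, 493), (111, 494)]
1 [(82, 324), (83, 322), (84, 323), (85, 324), (86, 320), (87, 322), (88, 320), (89, 322), (90, 323), (91, 322), (92, 321), (93, 321), (94, 321), (95, 321), (96, 310), (97, 299), (98, 304), (99, 301), (100, 308), (101, 303), (102, 303), (103, 303), (104, 304), (105, 298), (106, 299), (107, 322), (108, 363), (109, 379), (110, 462), (111, 505)]
C [(82, 300), (83, 304), (84, 302), (85, 297), (86, 339), (87, 368), (88, 416), (89, 426), (90, 421), (91, 418), (92, 406), (93, 404), (94, 406), (95, 407), (96, 410), (97, 414), (98, 414), (99, 415), (100, 417), (101, 417), (102, 411), (103, 428), (104, 473), (105, 510), (106, 508), (107, 503), (108, 501), (109, 500), (110, 499), (111, 490)]
```

Profiles show P was essentially level with C before (98 vs 97.6). I drew it out 3 mm by retreating before the fingers had opened. Push again and open fully before moving.

apply_moves(increments=[{"linear": [0.1, 0, 0], "twist": 0}, {"linear": [0.2025, 0, 0.05], "twist": 0}, {"linear": [0.2025, 0, 0.15], "twist": 0}, {"linear": [0.2025, 0, 0.25], "twist": 0}, {"linear": [0.2025, 0, 0.34], "twist": 0}])

```text
clock: 13.38
tcp_pos: [0.5389, -0.19, 0.1727]
ee_rot: [-3.14, -0.0, 1.312]
contact_force: [1.1, -0.3, 0.1]
grip_width: 0.0419
grip_force: 0.0
```

apply_moves(increments=[{"linear": [0, 0, 0], "twist": 0}, {"linear": [0, 0, 0], "twist": 0}, {"linear": [0, 0, 0], "twist": 0}, {"linear": [0, 0, 0], "twist": 0}, {"linear": [0, 0, 0], "twist": 0}], hand=-1, newtons=60)

```text
clock: 13.8
tcp_pos: [0.54, -0.1923, 0.1785]
ee_rot: [3.139, 0.0, 1.309]
contact_force: [-1.6, 2.0, 3.5]
grip_width: 0.0186
grip_force: 59.7
```

apply_moves(increments=[{"linear": [-0.006, 0, 0.006], "twist": 0}, {"linear": [-0.012, 0, 0.012], "twist": 0}, {"linear": [-0.018, 0, 0.018], "twist": 0}, {"linear": [-0.024, 0, 0.024], "twist": 0}, {"linear": [-0.024, 0, 0.024], "twist": 0}])

```text
clock: 14.22
tcp_pos: [0.5389, -0.1994, 0.1735]
ee_rot: [3.135, -0.006, 1.31]
contact_force: [-11.1, 32.7, 52.6]
grip_width: 0.0189
grip_force: 61.3
```

apply_moves(increments=[{"linear": [0, 0, 0], "twist": 0}, {"linear": [0, 0, 0], "twist": 0}, {"linear": [0, 0, 0], "twist": 0}, {"linear": [0, 0, 0], "twist": 0}, {"linear": [0, 0, 0], "twist": 0}], hand=-0.1)

```text
clock: 14.63
tcp_pos: [0.5369, -0.2016, 0.1665]
ee_rot: [-3.142, 0.0, 1.309]
contact_force: [-0.2, 0.4, -0.1]
grip_width: 0.0412
grip_force: 0.0
```

apply_moves(increments=[{"linear": [0.024, 0, -0.08], "twist": 0}, {"linear": [0.024, 0, -0.16], "twist": 0}, {"linear": [-0.03, 0, -0.24], "twist": 0}, {"linear": [-0.13, 0, -0.32], "twist": 0}, {"linear": [-0.18, 0, -0.37], "twist": 0}])

```text
clock: 15.05
tcp_pos: [0.5179, -0.2719, 0.3163]
ee_rot: [3.141, 0.0, 1.31]
contact_force: [0.3, 0.1, -0.3]
grip_width: 0.0419
grip_force: 0.0
```

apply_moves(increments=[{"linear": [0, 0, 0], "twist": 0}, {"linear": [0, 0, 0], "twist": 0}])

```text
clock: 15.22
tcp_pos: [0.5182, -0.2723, 0.3157]
ee_rot: [3.14, 0.0, 1.307]
contact_force: [-0.6, 0.5, -0.3]
grip_width: 0.0418
grip_force: 0.0
```

```bash
python3 -c "
from h import *
look('w10');outs('w10',[1,'C'])"
```

```text
15.22 [ 0.5182 -0.2723  0.3157] [1.7989e+02 3.0000e-02 7.4890e+01] gw 0.0418 q6 -0.26 F [-0.6  0.5 -0.3]
1 [(82, 306), (83, 305), (84, 305), (85, 308), (86, 309), (87, 308), (88, 308), (89, 305), (90, 308), (91, 309), (92, 303), (93, 299), (94, 300), (95, 302), (96, 302), (97, 300), (98, 300), (99, 302), (100, 300), (101, 300), (102, 295), (103, 297), (104, 298), (105, 337), (106, 361), (107, 367), (108, 366), (109, 369), (110, 460), (111, 504)]
C [(82, 304), (83, 301), (84, 302), (85, 302), (86, 302), (87, 298), (88, 331), (89, 403), (90, 425), (91, 415), (92, 405), (93, 400), (94, 408), (95, 406), (96, 408), (97, 409), (98, 413), (99, 414), (100, 413), (101, 414), (102, 413), (103, 413), (104, 475), (105, 506), (106, 508), (107, 506), (108, 506), (109, 498), (110, 497), (111, 495)]
```

P stops 1 mm prouder than C in repeated pushes, leaning slightly in +y. One more push with the sideways offset corrected.

apply_moves(increments=[{"linear": [0.1, -0.006, 0], "twist": 0}, {"linear": [0.2025, -0.006, 0.05], "twist": 0}, {"linear": [0.2025, -0.006, 0.15], "twist": 0}, {"linear": [0.2025, -0.006, 0.25], "twist": 0}, {"linear": [0.2025, -0.006, 0.34], "twist": 0}])

```text
clock: 15.68
tcp_pos: [0.5364, -0.19, 0.175]
ee_rot: [-3.14, -0.0, 1.312]
contact_force: [-0.5, 0.5, 0.5]
grip_width: 0.0415
grip_force: 0.0
```

apply_moves(increments=[{"linear": [0, 0, 0], "twist": 0}, {"linear": [0, 0, 0], "twist": 0}, {"linear": [0, 0, 0], "twist": 0}, {"linear": [0, 0, 0], "twist": 0}, {"linear": [0, 0, 0], "twist": 0}], hand=-1)

```text
clock: 16.1
tcp_pos: [0.5378, -0.1923, 0.181]
ee_rot: [3.138, 0.0, 1.309]
contact_force: [1.7, 2.7, 4.3]
grip_width: 0.0187
grip_force: 60.0
```

apply_moves(increments=[{"linear": [-0.006, 0, 0.006], "twist": 0}, {"linear": [-0.012, 0, 0.012], "twist": 0}, {"linear": [-0.018, 0, 0.018], "twist": 0}, {"linear": [-0.024, 0, 0.024], "twist": 0}, {"linear": [-0.024, 0, 0.024], "twist": 0}])

```text
clock: 16.52
tcp_pos: [0.5372, -0.2, 0.1756]
ee_rot: [3.132, -0.004, 1.31]
contact_force: [1.0, 23.7, 42.5]
grip_width: 0.0185
grip_force: 59.8
```

apply_moves(increments=[{"linear": [0, 0, 0], "twist": 0}, {"linear": [0, 0, 0], "twist": 0}, {"linear": [0, 0, 0], "twist": 0}, {"linear": [0, 0, 0], "twist": 0}, {"linear": [0, 0, 0], "twist": 0}], hand=-0.1)

```text
clock: 16.93
tcp_pos: [0.5344, -0.2015, 0.1689]
ee_rot: [-3.141, 0.0, 1.309]
contact_force: [0.0, -0.6, -1.1]
grip_width: 0.0412
grip_force: 0.0
```

apply_moves(increments=[{"linear": [0.024, 0, -0.08], "twist": 0}, {"linear": [0.024, 0, -0.16], "twist": 0}, {"linear": [-0.03, 0, -0.24], "twist": 0}, {"linear": [-0.13, 0, -0.32], "twist": 0}, {"linear": [-0.18, 0, -0.37], "twist": 0}])

```text
clock: 17.35
tcp_pos: [0.5154, -0.2718, 0.3186]
ee_rot: [3.141, 0.0, 1.31]
contact_force: [1.1, 0.0, 1.0]
grip_width: 0.0415
grip_force: 0.0
```

apply_moves(increments=[{"linear": [0, 0, 0], "twist": 0}, {"linear": [0, 0, 0], "twist": 0}])

```text
clock: 17.52
tcp_pos: [0.5157, -0.2722, 0.3181]
ee_rot: [3.14, 0.001, 1.307]
contact_force: [-0.0, 0.5, -0.7]
grip_width: 0.0416
grip_force: 0.0
```

```bash
python3 -c "
from h import *
look('w11');outs('w11',[1,'C'])
im=np.load('pics/w11.npy').astype(int).sum(2)
print(im[72,255:300:1]);print(im[80,340:390])"
```

```text
17.52 [ 0.5157 -0.2722  0.3181] [1.799e+02 3.000e-02 7.489e+01] gw 0.0416 q6 -0.27 F [-0.   0.5 -0.7]
1 [(82, 312), (83, 310), (84, 310), (85, 310), (86, 311), (87, 310), (88, 311), (89, 311), (90, 310), (91, 309), (92, 305), (93, 300), (94, 299), (95, 302), (96, 306), (97, 299), (98, 301), (99, 301), (100, 301), (101, 299), (102, 301), (103, 301), (104, 329), (105, 364), (106, 364), (107, 365), (108, 365), (109, 426), (110, 494), (111, 504)]
C [(82, 300), (83, 302), (84, 302), (85, 317), (86, 360), (87, 400), (88, 400), (89, 422), (90, 416), (91, 415), (92, 406), (93, 404), (94, 407), (95, 406), (96, 409), (97, 410), (98, 411), (99, 413), (100, 414), (101, 413), (102, 412), (103, 429), (104, 471), (105, 502), (106, 502), (107, 502), (108, 495), (109, 493), (110, 492), (111, 489)]
[356 360 365 358 311 317 320 322 319 309 310 283 258 251 258 279 289 288
 290 296 298 305 298 300 305 305 299 303 304 290 287 264 271 277 283 289
 326 364 371 370 380 383 385 386 381]
[373 368 366 358 351 346 355 354 362 357 292 231 226 239 236 244 270 282
 286 383 435 432 435 433 421 393 389 371 363 352 345 329 311 297 397 474
 472 475 488 499 509 512 520 525 523 522 524 521 514 512]
```

P now matches the racked stick to within about 0.5 mm, so it is home. Next is stick Q: its NE end is chamfered, so I grip on its SW side.

apply_moves(increments=[{"linear": [0.4425, -0.173, 0], "twist": 0}, {"linear": [0.4425, -0.173, 0], "twist": 0}, {"linear": [0.4425, -0.173, 0], "twist": 0}, {"linear": [0.4425, -0.173, 0], "twist": 0}, {"linear": [0.4425, -0.173, 0], "twist": 0}], hand=0.1)

```text
clock: 17.98
tcp_pos: [0.4938, -0.0782, 0.3156]
ee_rot: [-3.14, -0.001, 1.311]
contact_force: [-1.3, -0.4, 0.1]
grip_width: 0.0512
grip_force: 0.0
```

apply_moves(increments=[{"linear": [0.4425, -0.173, 0], "twist": 0}, {"linear": [0.4425, -0.173, 0], "twist": 0}, {"linear": [0.4425, -0.173, 0], "twist": 0}, {"linear": [0.4425, -0.173, 0], "twist": 0}, {"linear": [0.4425, -0.173, 0], "twist": 0}])

```text
clock: 18.4
tcp_pos: [0.4722, 0.1107, 0.3156]
ee_rot: [-3.14, -0.0, 1.312]
contact_force: [-0.1, -1.2, 0.6]
grip_width: 0.0512
grip_force: 0.0
```

apply_moves(increments=[{"linear": [0.4425, -0.173, 0], "twist": 0.642}, {"linear": [0.4425, -0.173, 0], "twist": 0.642}, {"linear": [0.4425, -0.173, 0], "twist": 0.642}, {"linear": [0.4425, -0.173, 0], "twist": 0.642}, {"linear": [0.4425, -0.173, 0], "twist": 0.642}])

```text
clock: 18.82
tcp_pos: [0.4513, 0.2974, 0.3155]
ee_rot: [-3.141, 0.002, 0.799]
contact_force: [-0.2, -0.9, 1.1]
grip_width: 0.0511
grip_force: 0.0
```

apply_moves(increments=[{"linear": [0, 0, 0.1], "twist": 0}, {"linear": [0, 0, 0.18], "twist": 0}, {"linear": [0, 0, 0.18], "twist": 0}])

```text
clock: 19.07
tcp_pos: [0.45, 0.2956, 0.2371]
ee_rot: [-3.139, 0.01, 0.807]
contact_force: [-0.7, -0.3, -1.8]
grip_width: 0.0512
grip_force: 0.0
```

```bash
python3 - <<'E'
from h import *
look('w12')
im=np.load('pics/w12.npy');h=cv2.cvtColor(im,cv2.COLOR_RGB2HSV)
P=np.load('pics/w12pose.npy');Rt=R(P[1])
c=np.array([.4705,.3125,.05]);a=np.array([np.cos(np.radians(46)),np.sin(np.radians(46)),0])
for s in(-.07,0,.03,.07):print(s,proj('wrist',c+a*s,P).round(1))
for s in(.02,.03,.06):
  q=proj('wrist',c+a*s,P).round().astype(int);print(s,q,h[q[1],q[0]-26:q[0]+27:2,0].tolist(),im[q[1],q[0]-26:q[0]+27:2].sum(1).tolist())
q=proj('wrist',c+a*.06,P).round().astype(int);print([(r,h[r,q[0]].tolist()) for r in range(q[1]-30,q[1]+10,3)])
print('tool coords of mid',Rt.T@(c-P[0]))
E
```

```text
19.07 [0.45   0.2956 0.2371] [-179.83    0.57   46.26] gw 0.0512 q6 1.3 F [-0.7 -0.3 -1.8]
-0.07 [279. 257.]
0 [279.6 180.6]
0.03 [279.8 144.9]
0.07 [280.1  96.4]
0.02 [280 157] [12, 12, 13, 13, 12, 13, 13, 18, 18, 18, 19, 18, 18, 18, 18, 19, 18, 19, 17, 12, 12, 11, 13, 12, 13, 12, 12] [312, 316, 316, 316, 327, 325, 341, 398, 418, 442, 458, 464, 450, 421, 411, 391, 360, 309, 271, 324, 329, 231, 244, 243, 245, 232, 239]
0.03 [280 145] [13, 13, 13, 14, 12, 13, 13, 19, 19, 19, 18, 19, 19, 18, 19, 19, 19, 18, 18, 13, 13, 13, 13, 13, 12, 12, 12] [314, 315, 315, 322, 328, 332, 341, 394, 420, 438, 456, 466, 446, 425, 407, 397, 359, 317, 273, 327, 324, 269, 247, 247, 242, 243, 236]
0.06 [280 109] [12, 13, 13, 12, 12, 13, 12, 19, 19, 18, 18, 18, 19, 19, 19, 18, 18, 18, 18, 12, 13, 11, 12, 13, 13, 12, 12] [311, 306, 312, 223, 254, 217, 233, 387, 415, 434, 444, 458, 458, 456, 413, 393, 364, 327, 277, 222, 228, 233, 242, 246, 240, 226, 235]
[(79, [18, 78, 186]), (82, [19, 77, 181]), (85, [19, 76, 178]), (88, [19, 81, 173]), (91, [18, 80, 176]), (94, [18, 79, 177]), (97, [19, 98, 153]), (100, [18, 93, 161]), (103, [19, 94, 173]), (106, [19, 91, 180]), (109, [19, 89, 181]), (112, [19, 92, 174]), (115, [19, 95, 169]), (118, [18, 92, 169])]
tool coords of mid [0.02824314 0.0036298  0.18683248]
```

apply_moves(increments=[{"linear": [0.0105, 0.007, 0], "twist": 0}, {"linear": [0.0105, 0.007, 0.1], "twist": 0}, {"linear": [0.0105, 0.007, 0.2], "twist": 0}, {"linear": [0.0105, 0.007, 0.3], "twist": 0}, {"linear": [0.0105, 0.007, 0.316], "twist": 0}])

```text
clock: 19.53
tcp_pos: [0.4567, 0.2954, 0.1145]
ee_rot: [-3.14, 0.005, 0.804]
contact_force: [-0.9, -0.5, -0.6]
grip_width: 0.051
grip_force: 0.0
```

apply_moves(increments=[{"linear": [0, 0, 0], "twist": 0}, {"linear": [0, 0, 0], "twist": 0}, {"linear": [0, 0, 0], "twist": 0}, {"linear": [0, 0, 0], "twist": 0}, {"linear": [0, 0, 0], "twist": 0}], hand=-1, newtons=6)

```text
clock: 19.95
tcp_pos: [0.4581, 0.2971, 0.1207]
ee_rot: [-3.141, -0.003, 0.805]
contact_force: [-7.1, 9.9, 6.4]
grip_width: 0.0242
grip_force: 6.0
```

apply_moves(increments=[{"linear": [0, 0, 0], "twist": 0}, {"linear": [0, 0, 0], "twist": 0}, {"linear": [0, 0, 0], "twist": 0}])

```text
clock: 20.2
tcp_pos: [0.4576, 0.2976, 0.1206]
ee_rot: [-3.14, -0.003, 0.805]
contact_force: [-8.4, 7.4, 8.6]
grip_width: 0.0223
grip_force: 6.0
```

apply_moves(increments=[{"linear": [0, 0, -0.08], "twist": 0}, {"linear": [0, 0, -0.16], "twist": 0}, {"linear": [0, 0, -0.24], "twist": 0}, {"linear": [0, 0, -0.32], "twist": 0}, {"linear": [0, 0, -0.4], "twist": 0}])

```text
clock: 20.62
tcp_pos: [0.4574, 0.2963, 0.2814]
ee_rot: [3.141, -0.002, 0.805]
contact_force: [0.1, 0.9, -0.6]
grip_width: 0.0202
grip_force: 6.0
```

```bash
python3 - <<'E'
from h import *
look('w13')
im=np.load('pics/w13.npy');h=cv2.cvtColor(im,cv2.COLOR_RGB2HSV)
P=np.load('pics/w13pose.npy');Rt=R(P[1])
for th in(0,5,10):
  t=np.radians(th);print(th,proj('wrist',P[0]+Rt@[.094*np.cos(t),0,.065+.094*np.sin(t)],P))
p=im.astype(int)[:,270:286].mean(1).sum(1);print([(r,int(p[r])) for r in range(60,200,4)])
E
```

```text
20.62 [0.4574 0.2963 0.2814] [ 1.7998e+02 -9.0000e-02  4.6120e+01] gw 0.0202 q6 1.29 F [ 0.1  0.9 -0.6]
0 [274.42698477  86.26901351]
5 [274.51469947  88.79067634]
10 [274.59432181  92.46429374]
[(60, 467), (64, 470), (68, 471), (72, 472), (76, 474), (80, 476), (84, 479), (88, 484), (92, 485), (96, 385), (100, 409), (104, 427), (108, 440), (112, 448), (116, 453), (120, 453), (124, 452), (128, 453), (132, 452), (136, 451), (140, 395), (144, 326), (148, 328), (152, 328), (156, 327), (160, 327), (164, 326), (168, 327), (172, 327), (176, 325), (180, 326), (184, 326), (188, 327), (192, 309), (196, 280)]
```

Stick Q is held level, offset about 20 mm (square side 50 mm, chamfered side 90 mm). Carry it behind the block, then turn so the chamfered end faces back and the square end points over the roof.

apply_moves(increments=[{"linear": [-0.346, 0.346, 0], "twist": 0}, {"linear": [-0.346, 0.346, 0], "twist": 0}, {"linear": [-0.346, 0.346, 0], "twist": 0}, {"linear": [-0.346, 0.346, 0], "twist": 0}, {"linear": [-0.346, 0.346, 0], "twist": 0}])

```text
clock: 21.08
tcp_pos: [0.461, 0.0981, 0.2796]
ee_rot: [3.14, -0.001, 0.805]
contact_force: [0.3, 0.4, -0.8]
grip_width: 0.0197
grip_force: 6.0
```

apply_moves(increments=[{"linear": [-0.346, 0.346, 0], "twist": 0}, {"linear": [-0.346, 0.346, 0], "twist": 0}, {"linear": [-0.346, 0.346, 0], "twist": 0}, {"linear": [-0.346, 0.346, 0], "twist": 0}, {"linear": [-0.346, 0.346, 0], "twist": 0}])

```text
clock: 21.5
tcp_pos: [0.4647, -0.0979, 0.2796]
ee_rot: [3.14, -0.0, 0.804]
contact_force: [0.1, 0.5, -0.0]
grip_width: 0.0201
grip_force: 6.0
```

apply_moves(increments=[{"linear": [-0.346, 0.346, 0], "twist": 0}, {"linear": [-0.346, 0.346, 0], "twist": 0}, {"linear": [-0.346, 0.346, 0], "twist": 0}, {"linear": [-0.346, 0.346, 0], "twist": 0}, {"linear": [-0.346, 0.346, 0], "twist": 0}])

```text
clock: 21.92
tcp_pos: [0.4686, -0.2939, 0.2793]
ee_rot: [3.14, 0.0, 0.804]
contact_force: [0.8, 0.3, -0.5]
grip_width: 0.0194
grip_force: 6.0
```

apply_moves(increments=[{"linear": [0, 0, 0], "twist": 0.67}, {"linear": [0, 0, 0], "twist": 0.67}, {"linear": [0, 0, 0], "twist": 0.67}, {"linear": [0, 0, 0], "twist": 0.67}, {"linear": [0, 0, 0], "twist": 0.67}])

```text
clock: 22.33
tcp_pos: [0.4691, -0.2908, 0.2794]
ee_rot: [3.141, -0.001, 0.271]
contact_force: [-0.6, 1.0, -0.9]
grip_width: 0.0196
grip_force: 6.0
```

apply_moves(increments=[{"linear": [0, 0, 0], "twist": 0.67}, {"linear": [0, 0, 0], "twist": 0.67}, {"linear": [0, 0, 0], "twist": 0.67}, {"linear": [0, 0, 0], "twist": 0.67}, {"linear": [0, 0, 0], "twist": 0.67}])

```text
clock: 22.75
tcp_pos: [0.4692, -0.2907, 0.2795]
ee_rot: [3.141, -0.001, -0.255]
contact_force: [0.7, -1.0, -0.5]
grip_width: 0.0197
grip_force: 6.0
```

apply_moves(increments=[{"linear": [0, 0, 0], "twist": 0.67}, {"linear": [0, 0, 0], "twist": 0.67}, {"linear": [0, 0, 0], "twist": 0.67}, {"linear": [0, 0, 0], "twist": 0.67}, {"linear": [0, 0, 0], "twist": 0.67}])

```text
clock: 23.17
tcp_pos: [0.4691, -0.2907, 0.2794]
ee_rot: [-3.141, -0.001, -0.782]
contact_force: [-1.3, -0.4, -0.4]
grip_width: 0.0195
grip_force: 6.0
```

apply_moves(increments=[{"linear": [0, 0, 0], "twist": 0.67}, {"linear": [0, 0, 0], "twist": 0.67}, {"linear": [0, 0, 0], "twist": 0.67}, {"linear": [0, 0, 0], "twist": 0.67}, {"linear": [0, 0, 0], "twist": 0.67}])

```text
clock: 23.58
tcp_pos: [0.4692, -0.2907, 0.2794]
ee_rot: [-3.141, -0.001, -1.308]
contact_force: [-0.3, -0.5, -0.7]
grip_width: 0.0198
grip_force: 6.0
```

apply_moves(increments=[{"linear": [0, 0, 0], "twist": 0.67}, {"linear": [0, 0, 0], "twist": 0.67}, {"linear": [0, 0, 0], "twist": 0.67}, {"linear": [0, 0, 0], "twist": 0.67}, {"linear": [0, 0, 0], "twist": 0.67}])

```text
clock: 24.0
tcp_pos: [0.4692, -0.2907, 0.2794]
ee_rot: [-3.14, -0.0, -1.834]
contact_force: [-0.4, -0.5, -0.2]
grip_width: 0.0194
grip_force: 6.0
```

```bash
python3 -c "
from h import *
where(0,0,.09)"
```

```text
t 24.0 grip u,v,z [-0.0808  0.0278  0.1395] tip u,z [-0.1708  0.1395] tip depth 0.0222 off-axis -0.2194 yaw -105.08 F [-0.4 -0.5 -0.2] gw 0.0194 q6 2.804
```

apply_moves(increments=[{"linear": [0, 0, 0.1], "twist": 0}, {"linear": [0, 0, 0.2], "twist": 0}, {"linear": [0, 0, 0.25], "twist": 0}, {"linear": [0, 0, 0.265], "twist": 0}, {"linear": [0, 0, 0.28], "twist": 0}])

```text
clock: 24.42
tcp_pos: [0.4692, -0.2907, 0.1668]
ee_rot: [-3.142, -0.0, -1.826]
contact_force: [-0.1, 0.2, 0.7]
grip_width: 0.02
grip_force: 6.0
```

apply_moves(increments=[{"linear": [0, 0, 0.01], "twist": 0}, {"linear": [0, 0, 0.02], "twist": 0}, {"linear": [0, 0, 0.03], "twist": 0}, {"linear": [0, 0, 0.04], "twist": 0}, {"linear": [0, 0, 0.051], "twist": 0}])

```text
clock: 24.83
tcp_pos: [0.4694, -0.2908, 0.1466]
ee_rot: [-3.14, -0.0, -1.826]
contact_force: [0.1, -0.1, 0.2]
grip_width: 0.02
grip_force: 6.0
```

apply_moves(increments=[{"linear": [-0.01, 0, -0.0125], "twist": 0}, {"linear": [-0.022, 0, -0.0125], "twist": 0}, {"linear": [-0.034, 0, -0.0125], "twist": 0}, {"linear": [-0.046, 0, -0.0125], "twist": 0}, {"linear": [-0.06, 0, -0.0125], "twist": 0}])

```text
clock: 25.25
tcp_pos: [0.4754, -0.2669, 0.1514]
ee_rot: [-3.141, -0.0, -1.826]
contact_force: [-1.7, -5.4, 0.6]
grip_width: 0.0196
grip_force: 8.4
```

apply_moves(increments=[{"linear": [0, 0, 0], "twist": 0}, {"linear": [0, 0, 0], "twist": 0}])

```text
clock: 25.42
tcp_pos: [0.4754, -0.2671, 0.1514]
ee_rot: [-3.141, 0.0, -1.825]
contact_force: [0.2, -1.2, 1.5]
grip_width: 0.02
grip_force: 6.7
```

```bash
python3 - <<'E'
from h import *
where(0,35,.09);look('w14')
im=np.load('pics/w14.npy');P=np.load('pics/w14pose.npy');Rt=R(P[1])
for th in range(15,50,5):
  t=np.radians(th);ax=np.array([np.cos(t),0,np.sin(t)]);pe=np.array([-np.sin(t),0,np.cos(t)]);e=np.array([0,0,.065])+.09*ax
  print(th,[proj('wrist',P[0]+Rt@k,P).round(0).tolist() for k in(e-.005*pe,e+.005*pe,e-.009*ax-.01*pe)])
p=im.astype(int)[:,270:286].mean(1).sum(1);print([(r,int(p[r])) for r in range(90,260,4)])
E
```

```text
t 25.42 grip u,v,z [-0.0564  0.0277  0.0114] tip u,z [-0.1301 -0.0402] tip depth 0.1204 off-axis -0.0636 yaw -104.59 F [ 0.2 -1.2  1.5] gw 0.02 q6 2.838
25.42 [ 0.4754 -0.2671  0.1514] [-179.97    0.   -104.59] gw 0.02 q6 2.84 F [ 0.2 -1.2  1.5]
15 [[277.0, 104.0], [277.0, 110.0], [277.0, 118.0]]
20 [[277.0, 108.0], [277.0, 115.0], [277.0, 121.0]]
25 [[277.0, 113.0], [277.0, 121.0], [277.0, 125.0]]
30 [[277.0, 119.0], [277.0, 128.0], [277.0, 129.0]]
35 [[277.0, 126.0], [277.0, 135.0], [277.0, 134.0]]
40 [[277.0, 133.0], [277.0, 142.0], [277.0, 140.0]]
45 [[277.0, 140.0], [277.0, 150.0], [277.0, 146.0]]
[(90, 468), (94, 468), (98, 470), (102, 473), (106, 481), (110, 482), (114, 484), (118, 484), (122, 483), (126, 485), (130, 389), (134, 406), (138, 421), (142, 420), (146, 419), (150, 418), (154, 418), (158, 422), (162, 421), (166, 422), (170, 421), (174, 420), (178, 423), (182, 423), (186, 339), (190, 325), (194, 325), (198, 326), (202, 326), (206, 324), (210, 324), (214, 326), (218, 326), (222, 326), (226, 326), (230, 325), (234, 326), (238, 325), (242, 326), (246, 326), (250, 327), (254, 326), (258, 326)]
```

The tilt is about 37°. At the front of bore0 the last joint would be near its limit, so I enter about 8° off in yaw with the tip placed correctly. I'll regrasp from the other side once the stick has started in.

apply_moves(increments=[{"linear": [0.03, 0, -0.1], "twist": 0}, {"linear": [0.03, 0, -0.2], "twist": 0}, {"linear": [-0.03, 0.03, -0.21], "twist": -0.169}, {"linear": [-0.13, 0.094, -0.21], "twist": -0.169}, {"linear": [-0.22, 0.094, -0.21], "twist": -0.169}], newtons=8)

```text
clock: 25.88
tcp_pos: [0.4593, -0.1725, 0.2356]
ee_rot: [-3.141, -0.0, -1.695]
contact_force: [-0.1, 0.8, -0.3]
grip_width: 0.0198
grip_force: 8.0
```

```bash
python3 -c "
from h import *
where(0,37,.09)"
```

```text
t 25.88 grip u,v,z [ 0.0309 -0.0123  0.0956] tip u,z [-0.041   0.0415] tip depth -0.0003 off-axis -0.0583 yaw -97.09 F [-0.1  0.8 -0.3] gw 0.0198 q6 2.854
```

apply_moves(increments=[{"linear": [-0.06, -0.012, 0], "twist": 0}, {"linear": [-0.108, -0.021, 0], "twist": 0}, {"linear": [-0.108, -0.021, 0.03], "twist": 0}, {"linear": [-0.108, -0.021, 0.07], "twist": 0}, {"linear": [-0.108, -0.021, 0.09], "twist": 0}])

```text
clock: 26.3
tcp_pos: [0.4742, -0.1308, 0.1971]
ee_rot: [3.14, 0.001, -1.693]
contact_force: [-0.7, 1.2, 1.1]
grip_width: 0.0199
grip_force: 8.0
```

apply_moves(increments=[{"linear": [0, 0, 0], "twist": 0}, {"linear": [0, 0, 0], "twist": 0}])

```text
clock: 26.47
tcp_pos: [0.4744, -0.1314, 0.1988]
ee_rot: [3.14, 0.0, -1.694]
contact_force: [0.2, 0.4, -0.1]
grip_width: 0.0199
grip_force: 8.0
```

```bash
cat >> h.py <<'E'
def tipc(b,L=.09):
    """held stick seen by wrist cam: first row of tip edge -> tilt; print tip in u,v,z"""
    s=state();im=eyes.snapshot('wrist');P=[s['tcp_pos'],s['ee_rot']];Rt=R(P[1])
    np.save('pics/last.npy',im)
    n=np.array([.2576,.9663,0]);v=np.array([.9663,-.2576,0])
    for th in(30,35,40,45):
        t=np.radians(th);e=np.array([L*np.cos(t),0,.065+L*np.sin(t)]);X=P[0]+Rt@e-B[b]
        print(th,'tip uvz',np.round([X@n,X@v,X[2]],4),'pix',proj('wrist',X+B[b],P).round())
    p=im.astype(int)[:,270:286].mean(1).sum(1);print([(r,int(p[r])) for r in range(100,190,3)])
E
python3 -c "
from h import *
B[0]=np.array([.4624,-.2058,.075])
where(0,37,.09);tipc(0)
cv2.imwrite('pics/w15.png',cv2.resize(np.load('pics/last.npy')[...,::-1],(800,600),interpolation=cv2.INTER_CUBIC))"
```

```text
t 26.47 grip u,v,z [ 0.075  -0.0076  0.0588] tip u,z [0.0031 0.0046] tip depth -0.0055 off-axis -0.0011 yaw -97.06 F [ 0.2  0.4 -0.1] gw 0.0199 q6 2.943
30 tip uvz [-0.0022  0.003   0.0138] pix [277. 124.]
35 tip uvz [0.002  0.0024 0.0072] pix [277. 131.]
40 tip uvz [0.0067 0.0018 0.0009] pix [277. 138.]
45 tip uvz [ 0.0119  0.001  -0.0049] pix [277. 146.]
[(100, 351), (103, 338), (106, 339), (109, 348), (112, 349), (115, 246), (118, 256), (121, 265), (124, 312), (127, 395), (130, 390), (133, 391), (136, 392), (139, 390), (142, 389), (145, 390), (148, 391), (151, 390), (154, 389), (157, 392), (160, 391), (163, 391), (166, 392), (169, 391), (172, 392), (175, 392), (178, 392), (181, 393), (184, 391), (187, 394)]
```

View pics/w15.png

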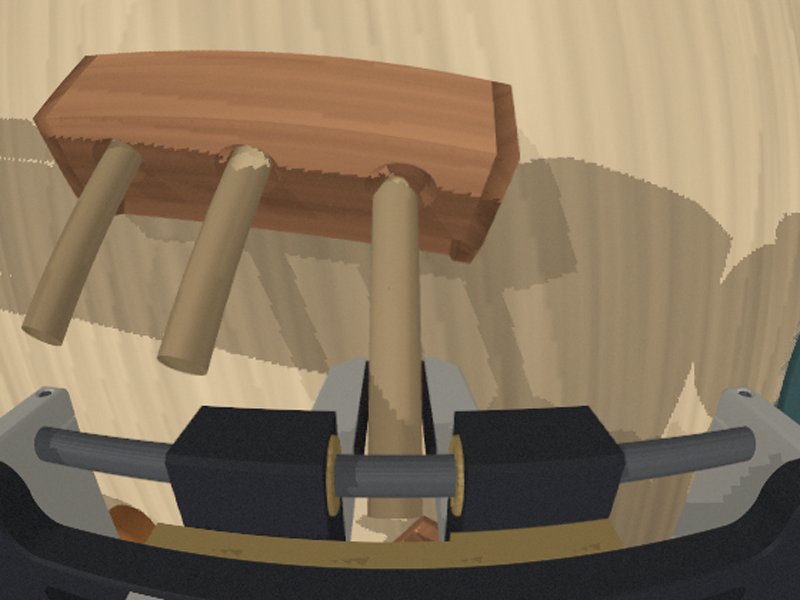

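The last picture shows Q's tapered tip at (397,180), just at bore0's mouth, whose centre is about (408,183), so it needs about 4 mm in +y. P and the racked stick stand equally deep at the left. Feed it in.

apply_moves(increments=[{"linear": [0, 0.009, 0], "twist": 0}, {"linear": [0.011, 0.01, 0.007], "twist": 0}, {"linear": [0.023, 0.012, 0.013], "twist": 0}, {"linear": [0.0345, 0.0135, 0.02], "twist": 0}, {"linear": [0.0345, 0.0135, 0.02], "twist": 0}])

```text
clock: 26.93
tcp_pos: [0.4674, -0.1449, 0.1907]
ee_rot: [-3.142, -0.0, -1.694]
contact_force: [1.2, -1.2, -1.5]
grip_width: 0.0195
grip_force: 8.1
```

```bash
python3 -c "
from h import *
where(0,40,.09);tipc(0)"
```

```text
t 26.93 grip u,v,z [ 0.0596 -0.0116  0.0507] tip u,z [-0.0093 -0.0072] tip depth 0.0117 off-axis -0.0015 yaw -97.06 F [ 1.2 -1.2 -1.5] gw 0.0195 q6 2.912
30 tip uvz [-0.0176 -0.0009  0.0057] pix [277. 124.]
35 tip uvz [-0.0134 -0.0015 -0.0009] pix [277. 131.]
40 tip uvz [-0.0087 -0.0021 -0.0071] pix [277. 138.]
45 tip uvz [-0.0034 -0.0029 -0.0129] pix [277. 146.]
[(100, 365), (103, 364), (106, 368), (109, 372), (112, 389), (115, 392), (118, 396), (121, 390), (124, 359), (127, 350), (130, 338), (133, 340), (136, 353), (139, 374), (142, 387), (145, 389), (148, 384), (151, 385), (154, 387), (157, 385), (160, 385), (163, 387), (166, 387), (169, 387), (172, 388), (175, 388), (178, 389), (181, 389), (184, 389), (187, 388)]
```

apply_moves(increments=[{"linear": [0.013, 0.002, 0.003], "twist": 0}, {"linear": [0.026, 0.004, 0.007], "twist": 0}, {"linear": [0.033, 0.005, 0.014], "twist": 0}, {"linear": [0.04, 0.006, 0.021], "twist": 0}, {"linear": [0.04, 0.006, 0.021], "twist": 0}])

```text
clock: 27.4
tcp_pos: [0.4639, -0.1601, 0.1834]
ee_rot: [-3.139, 0.0, -1.693]
contact_force: [6.3, 1.2, 5.0]
grip_width: 0.02
grip_force: 8.0
```

```bash
python3 -c "
from h import *
where(0,44,.09)"
```

```text
t 27.4 grip u,v,z [ 0.0441 -0.0109  0.0434] tip u,z [-0.0206 -0.0191] tip depth 0.0281 off-axis -0.0011 yaw -97.03 F [6.3 1.2 5. ] gw 0.02 q6 2.879
```

The tip is 28 mm deep. Open, rise, turn half round and regrasp aligned with the bore.

apply_moves(increments=[{"linear": [0, 0, 0], "twist": 0}, {"linear": [0, 0, 0], "twist": 0}, {"linear": [0, 0, 0], "twist": 0}, {"linear": [0, 0, 0], "twist": 0}, {"linear": [0, 0, 0], "twist": 0}], hand=0)

```text
clock: 27.82
tcp_pos: [0.4631, -0.1596, 0.1825]
ee_rot: [3.141, 0.0, -1.693]
contact_force: [0.8, -1.1, -0.3]
grip_width: 0.0453
grip_force: 0.0
```

apply_moves(increments=[{"linear": [0, 0, -0.06], "twist": 0}, {"linear": [0, 0, -0.14], "twist": 0}, {"linear": [0, 0, -0.24], "twist": 0}, {"linear": [0, 0, -0.34], "twist": 0}, {"linear": [0, 0, -0.34], "twist": 0}])

```text
clock: 28.23
tcp_pos: [0.4641, -0.1599, 0.3267]
ee_rot: [-3.133, -0.002, -1.693]
contact_force: [1.1, -0.1, 1.8]
grip_width: 0.0465
grip_force: 0.0
```

apply_moves(increments=[{"linear": [0, 0, 0], "twist": -0.765}, {"linear": [0, 0, 0], "twist": -0.765}, {"linear": [0, 0, 0], "twist": -0.765}, {"linear": [0, 0, 0], "twist": -0.765}, {"linear": [0, 0, 0], "twist": -0.765}])

```text
clock: 28.65
tcp_pos: [0.4632, -0.1596, 0.3186]
ee_rot: [3.141, 0.0, -1.086]
contact_force: [0.1, 0.2, -0.5]
grip_width: 0.0464
grip_force: 0.0
```

apply_moves(increments=[{"linear": [0, 0, 0], "twist": -0.765}, {"linear": [0, 0, 0], "twist": -0.765}, {"linear": [0, 0, 0], "twist": -0.765}, {"linear": [0, 0, 0], "twist": -0.765}, {"linear": [0, 0, 0], "twist": -0.765}])

```text
clock: 29.07
tcp_pos: [0.4632, -0.1596, 0.3186]
ee_rot: [3.141, 0.0, -0.485]
contact_force: [-0.4, 1.0, -0.5]
grip_width: 0.0466
grip_force: 0.0
```

apply_moves(increments=[{"linear": [0, 0, 0], "twist": -0.765}, {"linear": [0, 0, 0], "twist": -0.765}, {"linear": [0, 0, 0], "twist": -0.765}, {"linear": [0, 0, 0], "twist": -0.765}, {"linear": [0, 0, 0], "twist": -0.765}])

```text
clock: 29.48
tcp_pos: [0.4632, -0.1596, 0.3186]
ee_rot: [-3.142, 0.0, 0.116]
contact_force: [0.3, 0.1, 0.0]
grip_width: 0.0466
grip_force: 0.0
```

apply_moves(increments=[{"linear": [0, 0, 0], "twist": -0.765}, {"linear": [0, 0, 0], "twist": -0.765}, {"linear": [0, 0, 0], "twist": -0.765}, {"linear": [0, 0, 0], "twist": -0.765}, {"linear": [0, 0, 0], "twist": -0.765}])

```text
clock: 29.9
tcp_pos: [0.4632, -0.1596, 0.3186]
ee_rot: [-3.141, 0.0, 0.717]
contact_force: [-0.3, 0.1, 0.8]
grip_width: 0.0469
grip_force: 0.0
```

apply_moves(increments=[{"linear": [0, 0, 0], "twist": -0.765}, {"linear": [0, 0, 0], "twist": -0.765}, {"linear": [0, 0, 0], "twist": -0.765}, {"linear": [0, 0, 0], "twist": -0.765}, {"linear": [0, 0, 0], "twist": -0.765}])

```text
clock: 30.32
tcp_pos: [0.4632, -0.1596, 0.3186]
ee_rot: [-3.141, 0.0, 1.317]
contact_force: [-1.0, -0.0, -0.6]
grip_width: 0.0467
grip_force: 0.0
```

```bash
sed -i 's/\.4632,-\.2055,\.075/.4624,-.2058,.075/' h.py; python3 - <<'E'
from h import *
where(0,45,.09);look('w16')
im=np.load('pics/w16.npy');P=np.load('pics/w16pose.npy')
for s in(60,80,100,112):
    q=proj('wrist',B[0]+n3*s/1000,P).round().astype(int)
    print(s,q,im[q[1],q[0]-30:q[0]+31:3].astype(int).sum(1).tolist(),cv2.cvtColor(im,cv2.COLOR_RGB2HSV)[q[1],q[0]-30:q[0]+31:3,0].tolist())
E
```

```text
t 30.32 grip u,v,z [ 0.0448 -0.0111  0.1786] tip u,z [-0.0188  0.1149] tip depth -0.068 off-axis -0.0946 yaw 75.48 F [-1.  -0.  -0.6] gw 0.0467 q6 -0.13
30.32 [ 0.4632 -0.1596  0.3186] [-179.98    0.     75.48] gw 0.0467 q6 -0.13 F [-1.  -0.  -0.6]
60 [288 211] [231, 229, 235, 232, 232, 233, 241, 266, 291, 318, 351, 356, 358, 341, 230, 240, 232, 237, 229, 242, 229] [12, 13, 12, 11, 12, 13, 12, 19, 17, 18, 18, 18, 18, 18, 11, 12, 12, 12, 12, 12, 11]
80 [289 199] [235, 233, 230, 230, 220, 226, 234, 273, 296, 305, 335, 354, 352, 341, 237, 232, 238, 239, 239, 235, 235] [13, 12, 12, 12, 12, 12, 13, 18, 17, 18, 19, 18, 17, 18, 12, 12, 12, 12, 12, 12, 12]
100 [290 186] [312, 304, 298, 311, 333, 327, 290, 281, 284, 311, 329, 348, 357, 345, 335, 330, 325, 326, 322, 309, 305] [18, 18, 18, 18, 18, 18, 18, 18, 19, 17, 18, 18, 18, 18, 18, 18, 18, 17, 18, 18, 18]
112 [291 178] [301, 319, 329, 332, 332, 312, 250, 273, 288, 309, 335, 348, 352, 341, 338, 329, 326, 324, 308, 306, 300] [18, 19, 17, 17, 19, 18, 18, 18, 19, 17, 18, 18, 18, 18, 17, 19, 17, 18, 18, 18, 18]
```

apply_moves(increments=[{"linear": [0.003, 0.028, 0], "twist": 0.009}, {"linear": [0.003, 0.028, 0.1], "twist": 0.009}, {"linear": [0.003, 0.028, 0.2], "twist": 0.009}, {"linear": [0.003, 0.028, 0.3], "twist": 0.009}, {"linear": [0.003, 0.028, 0.32], "twist": 0.009}])

```text
clock: 30.78
tcp_pos: [0.4724, -0.1605, 0.1844]
ee_rot: [-3.134, -0.001, 1.301]
contact_force: [-0.3, 0.1, -0.6]
grip_width: 0.0468
grip_force: 0.0
```

apply_moves(increments=[{"linear": [0, 0, 0], "twist": 0}, {"linear": [0, 0, 0], "twist": 0}, {"linear": [0, 0, 0], "twist": 0}, {"linear": [0, 0, 0], "twist": 0}, {"linear": [0, 0, 0], "twist": 0}], hand=-1, newtons=30)

```text
clock: 31.2
tcp_pos: [0.4749, -0.1615, 0.1926]
ee_rot: [3.139, 0.0, 1.303]
contact_force: [0.1, 0.9, 0.3]
grip_width: 0.0184
grip_force: 30.0
```

apply_moves(increments=[{"linear": [-0.007, 0, 0.007], "twist": 0}, {"linear": [-0.014, 0, 0.014], "twist": 0}, {"linear": [-0.021, 0, 0.021], "twist": 0}, {"linear": [-0.026, 0, 0.026], "twist": 0}, {"linear": [-0.026, 0, 0.026], "twist": 0}], newtons=60)

```text
clock: 31.62
tcp_pos: [0.4737, -0.1706, 0.1853]
ee_rot: [3.135, -0.004, 1.304]
contact_force: [-1.3, 17.6, 38.2]
grip_width: 0.0173
grip_force: 60.7
```

```bash
python3 -c "
from h import *
where(0,45,.09)"
```

```text
t 31.62 grip u,v,z [0.0372 0.0023 0.0453] tip u,z [-0.0265 -0.0184] tip depth 0.0317 off-axis -0.0057 yaw 74.72 F [-1.3 17.6 38.2] gw 0.0173 q6 -0.132
```

apply_moves(increments=[{"linear": [0, 0, 0], "twist": 0}, {"linear": [0, 0, 0], "twist": 0}, {"linear": [0, 0, 0], "twist": 0}, {"linear": [0, 0, 0], "twist": 0}, {"linear": [0, 0, 0], "twist": 0}], hand=-0.1)

```text
clock: 32.03
tcp_pos: [0.4715, -0.1714, 0.1801]
ee_rot: [-3.141, -0.0, 1.304]
contact_force: [-0.5, -0.1, 0.9]
grip_width: 0.0413
grip_force: 0.0
```

```bash
python3 -c "
from h import *
where(0,45,.09)"
```

```text
t 32.03 grip u,v,z [ 0.0356 -0.0001  0.0401] tip u,z [-0.0281 -0.0236] tip depth 0.0365 off-axis -0.0032 yaw 74.69 F [-0.5 -0.1  0.9] gw 0.0413 q6 -0.132
```

apply_moves(increments=[{"linear": [0.005, 0, 0.01], "twist": 0}, {"linear": [0.005, 0, 0.01], "twist": 0}, {"linear": [0.005, 0, 0.01], "twist": 0}])

```text
clock: 32.28
tcp_pos: [0.4721, -0.1693, 0.1759]
ee_rot: [-3.141, -0.0, 1.304]
contact_force: [0.1, -0.3, 0.1]
grip_width: 0.042
grip_force: 0.0
```

apply_moves(increments=[{"linear": [0, 0, 0], "twist": 0}, {"linear": [0, 0, 0], "twist": 0}, {"linear": [0, 0, 0], "twist": 0}, {"linear": [0, 0, 0], "twist": 0}, {"linear": [0, 0, 0], "twist": 0}], hand=-1, newtons=60)

```text
clock: 32.7
tcp_pos: [0.4722, -0.1694, 0.1764]
ee_rot: [3.142, 0.0, 1.304]
contact_force: [-0.0, -0.3, 0.0]
grip_width: 0.0193
grip_force: 60.0
```

apply_moves(increments=[{"linear": [-0.006, 0, 0.006], "twist": 0}, {"linear": [-0.012, 0, 0.012], "twist": 0}, {"linear": [-0.018, 0, 0.018], "twist": 0}, {"linear": [-0.024, 0, 0.024], "twist": 0}, {"linear": [-0.024, 0, 0.024], "twist": 0}])

```text
clock: 33.12
tcp_pos: [0.4715, -0.1771, 0.1711]
ee_rot: [3.136, -0.006, 1.304]
contact_force: [-2.8, 29.4, 42.1]
grip_width: 0.0188
grip_force: 59.9
```

apply_moves(increments=[{"linear": [0, 0, 0], "twist": 0}, {"linear": [0, 0, 0], "twist": 0}, {"linear": [0, 0, 0], "twist": 0}, {"linear": [0, 0, 0], "twist": 0}, {"linear": [0, 0, 0], "twist": 0}], hand=-0.1)

```text
clock: 33.53
tcp_pos: [0.4695, -0.1788, 0.1663]
ee_rot: [-3.141, 0.0, 1.304]
contact_force: [0.4, 0.3, -0.2]
grip_width: 0.0413
grip_force: 0.0
```

apply_moves(increments=[{"linear": [0.024, 0, -0.08], "twist": 0}, {"linear": [0.024, 0, -0.16], "twist": 0}, {"linear": [-0.03, 0, -0.24], "twist": 0}, {"linear": [-0.13, 0, -0.32], "twist": 0}, {"linear": [-0.18, 0, -0.37], "twist": 0}])

```text
clock: 33.95
tcp_pos: [0.4502, -0.249, 0.3164]
ee_rot: [3.141, 0.0, 1.305]
contact_force: [1.3, -0.8, -0.2]
grip_width: 0.0419
grip_force: 0.0
```

apply_moves(increments=[{"linear": [0, 0.175, 0], "twist": 0}, {"linear": [0, 0.175, 0], "twist": 0}, {"linear": [0, 0.175, 0], "twist": 0}, {"linear": [0, 0.175, 0], "twist": 0}])

```text
clock: 34.28
tcp_pos: [0.5188, -0.267, 0.3135]
ee_rot: [-3.139, -0.0, 1.304]
contact_force: [-0.0, 0.6, 0.3]
grip_width: 0.042
grip_force: 0.0
```

```bash
python3 -c "
from h import *
where(0,45,.09);look('w17');outs('w17',[0,1,'C'])"
```

```text
t 34.28 grip u,v,z [-0.0446  0.0701  0.1735] tip u,z [-0.1082  0.1099] tip depth -0.0012 off-axis -0.1542 yaw 74.7 F [-0.   0.6  0.3] gw 0.042 q6 -0.252
34.28 [ 0.5188 -0.267   0.3135] [-1.7988e+02 -3.0000e-02  7.4700e+01] gw 0.042 q6 -0.25 F [-0.   0.6  0.3]
0 [(82, 270), (83, 271), (84, 271), (85, 271), (86, 272), (87, 268), (88, 267), (89, 271), (90, 266), (91, 265), (92, 272), (93, 272), (94, 282), (95, 277), (96, 280), (97, 284), (98, 294), (99, 295), (100, 292), (101, 288), (102, 277), (103, 263), (104, 267), (105, 299), (106, 353), (107, 351), (108, 353), (109, 355), (110, 349), (111, 354)]
1 [(82, 316), (83, 319), (84, 316), (85, 316), (86, 316), (87, 316), (88, 318), (89, 319), (90, 318), (91, 311), (92, 305), (93, 304), (94, 307), (95, 305), (96, 301), (97, 305), (98, 305), (99, 304), (100, 306), (101, 303), (102, 305), (103, 304), (104, 302), (105, 339), (106, 368), (107, 366), (108, 367), (109, 368), (110, 367), (111, 365)]
C [(82, 299), (83, 302), (84, 302), (85, 304), (86, 300), (87, 303), (88, 305), (89, 305), (90, 366), (91, 396), (92, 406), (93, 405), (94, 410), (95, 408), (96, 412), (97, 415), (98, 414), (99, 415), (100, 415), (101, 416), (102, 413), (103, 413), (104, 468), (105, 510), (106, 510), (107, 510), (108, 505), (109, 503), (110, 502), (111, 500)]
```

```bash
python3 - <<'E'
from h import *
im=np.load('pics/w17.npy').astype(np.float32).sum(2);P=np.load('pics/w17pose.npy')
def ax(b,w=0):
    # topmost edge scanning lines parallel to axis at lateral offsets (mm) from axis, sampled bilinear
    for o in range(-8,9,2):
        pts=np.array([proj('wrist',b-vr*o/1000+n3*s/1000+np.array([0,0,0]),P) for s in np.arange(86,112,.5)],np.float32)
        p=cv2.remap(im,pts[:,0].reshape(1,-1),pts[:,1].reshape(1,-1),cv2.INTER_LINEAR)[0]
        d=np.diff(p);k=np.argmax(np.abs(d[24:]))+24
        print(o,'far edge',86+.5*k+.25,int(d[k]),end=' | ')
    print()
for b in(B[0],B[1],B[1]-.07*vr):
    ax(b)
    q=proj('wrist',b+n3*.08,P);r=int(round(q[1]));c=int(round(q[0]));print(c,im[r,c-22:c+23:2].astype(int).tolist())
E
```

```text
-8 far edge 103.25 3 | -6 far edge 99.75 8 | -4 far edge 101.75 16 | -2 far edge 103.25 23 | 0 far edge 104.75 28 | 2 far edge 105.25 31 | 4 far edge 105.75 38 | 6 far edge 106.25 32 | 8 far edge 106.25 33 | 
189 [326, 328, 323, 359, 366, 367, 366, 317, 257, 251, 257, 272, 281, 272, 271, 271, 275, 328, 298, 286, 353, 303, 298]
-8 far edge 104.75 4 | -6 far edge 102.75 7 | -4 far edge 103.75 19 | -2 far edge 104.75 20 | 0 far edge 104.75 23 | 2 far edge 111.25 31 | 4 far edge 110.25 61 | 6 far edge 111.25 79 | 8 far edge 110.25 62 | 
275 [347, 359, 362, 365, 364, 368, 261, 253, 269, 278, 303, 319, 331, 331, 328, 311, 291, 284, 324, 357, 358, 363, 374]
-8 far edge 103.75 37 | -6 far edge 105.25 39 | -4 far edge 104.75 33 | -2 far edge 104.25 48 | 0 far edge 104.25 28 | 2 far edge 103.25 24 | 4 far edge 102.25 29 | 6 far edge 101.25 28 | 8 far edge 99.25 23 | 
361 [386, 380, 369, 358, 347, 232, 242, 256, 280, 292, 305, 310, 297, 297, 294, 296, 298, 372, 357, 344, 355, 370, 519]
```

Q stands about 1 mm prouder than C. One more push with a small wiggle to seat it fully.

apply_moves(increments=[{"linear": [0.06, -0.1, 0], "twist": 0}, {"linear": [0.12, -0.177, 0], "twist": 0}, {"linear": [0.18, -0.177, 0], "twist": 0}, {"linear": [0.2, -0.177, 0.05], "twist": 0}, {"linear": [0.2, -0.177, 0.14], "twist": 0}])

```text
clock: 34.75
tcp_pos: [0.4711, -0.1691, 0.2623]
ee_rot: [3.134, 0.001, 1.306]
contact_force: [1.5, -0.4, -0.2]
grip_width: 0.0416
grip_force: 0.0
```

apply_moves(increments=[{"linear": [0, 0, 0], "twist": 0}, {"linear": [0, 0, 0.1], "twist": 0}, {"linear": [0, 0, 0.18], "twist": 0}, {"linear": [0, 0, 0.195], "twist": 0}, {"linear": [0, 0, 0.195], "twist": 0}])

```text
clock: 35.17
tcp_pos: [0.4702, -0.1707, 0.1802]
ee_rot: [-3.139, -0.0, 1.303]
contact_force: [0.2, 0.3, 0.7]
grip_width: 0.0417
grip_force: 0.0
```

```bash
python3 -c "
from h import *
where(0,45,.09)"
```

```text
t 35.17 grip u,v,z [ 0.0359 -0.0017  0.0402] tip u,z [-0.0277 -0.0234] tip depth 0.0362 off-axis -0.003 yaw 74.68 F [0.2 0.3 0.7] gw 0.0417 q6 -0.132
```

apply_moves(increments=[{"linear": [0.005, 0, 0.008], "twist": 0}, {"linear": [0.005, 0, 0.008], "twist": 0}])

```text
clock: 35.33
tcp_pos: [0.4721, -0.169, 0.1796]
ee_rot: [3.139, 0.0, 1.304]
contact_force: [0.3, 0.3, -0.5]
grip_width: 0.0418
grip_force: 0.0
```

apply_moves(increments=[{"linear": [0, 0, 0], "twist": 0}, {"linear": [0, 0, 0], "twist": 0}, {"linear": [0, 0, 0], "twist": 0}, {"linear": [0, 0, 0], "twist": 0}, {"linear": [0, 0, 0], "twist": 0}], hand=-1)

```text
clock: 35.75
tcp_pos: [0.4717, -0.1688, 0.178]
ee_rot: [3.141, -0.0, 1.304]
contact_force: [-0.6, 1.6, 2.4]
grip_width: 0.0192
grip_force: 60.0
```

apply_moves(increments=[{"linear": [-0.01, 0.004, 0.01], "twist": 0}, {"linear": [-0.018, -0.004, 0.018], "twist": 0}, {"linear": [-0.024, 0.004, 0.024], "twist": 0}, {"linear": [-0.027, -0.003, 0.027], "twist": 0}, {"linear": [-0.027, 0, 0.027], "twist": 0}])

```text
clock: 36.17
tcp_pos: [0.4704, -0.1778, 0.1706]
ee_rot: [3.136, -0.005, 1.304]
contact_force: [-2.7, 27.1, 37.6]
grip_width: 0.0186
grip_force: 60.1
```

apply_moves(increments=[{"linear": [0, 0, 0], "twist": 0}, {"linear": [0, 0, 0], "twist": 0}, {"linear": [0, 0, 0], "twist": 0}, {"linear": [0, 0, 0], "twist": 0}, {"linear": [0, 0, 0], "twist": 0}], hand=-0.1)

```text
clock: 36.58
tcp_pos: [0.4685, -0.1793, 0.1664]
ee_rot: [-3.141, 0.0, 1.304]
contact_force: [-0.4, -0.2, -0.1]
grip_width: 0.0415
grip_force: 0.0
```

apply_moves(increments=[{"linear": [0.027, 0, -0.08], "twist": 0}, {"linear": [0.027, 0, -0.16], "twist": 0}, {"linear": [-0.03, 0, -0.24], "twist": 0}, {"linear": [-0.13, 0, -0.32], "twist": 0}, {"linear": [-0.18, 0, -0.37], "twist": 0}])

```text
clock: 37.0
tcp_pos: [0.4491, -0.2496, 0.3164]
ee_rot: [3.141, 0.0, 1.305]
contact_force: [1.2, -0.4, -0.6]
grip_width: 0.0417
grip_force: 0.0
```

apply_moves(increments=[{"linear": [0, 0.175, 0], "twist": 0}, {"linear": [0, 0.175, 0], "twist": 0}, {"linear": [0, 0.175, 0], "twist": 0}, {"linear": [0, 0.175, 0], "twist": 0}])

```text
clock: 37.33
tcp_pos: [0.5177, -0.2675, 0.3135]
ee_rot: [-3.139, -0.001, 1.304]
contact_force: [-1.1, 0.2, 0.1]
grip_width: 0.0419
grip_force: 0.0
```

```bash
python3 - <<'E'
from h import *
look('w18')
im=np.load('pics/w18.npy').astype(np.float32).sum(2);P=np.load('pics/w18pose.npy')
for k,b in(('Q',B[0]),('P',B[1]),('C',B[1]-.07*vr)):
    r=[]
    for o in range(-8,9,2):
        pts=np.array([proj('wrist',b-vr*o/1000+n3*s/1000,P) for s in np.arange(86,109,.5)],np.float32)
        d=np.diff(cv2.remap(im,pts[:,0].reshape(1,-1),pts[:,1].reshape(1,-1),cv2.INTER_LINEAR)[0]);j=np.argmax(d[24:])+24
        r.append((o,86.25+.5*j,int(d[j])))
    print(k,r)
s=eyes.snapshot('scene');d=eyes.snapshot('side')
for n,a in(('scene',s),('side',d)):
    df=np.abs(a.astype(int)-np.load(f'pics/{n}0.npy')).sum(2);print(n,[(p,int(df[p[1]-4:p[1]+5,p[0]-4:p[0]+5].mean())) for p in ([(364,184),(360,234),(170,345),(283,255)] if n=='scene' else [(217,284),(207,238),(320,142)])])
E
```

```text
37.33 [ 0.5177 -0.2675  0.3135] [-1.7988e+02 -3.0000e-02  7.4700e+01] gw 0.0419 q6 -0.25 F [-1.1  0.2  0.1]
Q [(-8, np.float64(98.75), 2), (-6, np.float64(98.25), 5), (-4, np.float64(101.75), 20), (-2, np.float64(103.25), 34), (0, np.float64(104.25), 33), (2, np.float64(104.75), 43), (4, np.float64(105.75), 52), (6, np.float64(105.75), 36), (8, np.float64(106.25), 27)]
P [(-8, np.float64(101.75), 5), (-6, np.float64(102.75), 12), (-4, np.float64(103.75), 15), (-2, np.float64(104.75), 27), (0, np.float64(105.75), 17), (2, np.float64(104.75), 17), (4, np.float64(104.75), 18), (6, np.float64(104.75), 18), (8, np.float64(103.75), 26)]
C [(-8, np.float64(104.25), 35), (-6, np.float64(104.25), 42), (-4, np.float64(104.25), 47), (-2, np.float64(104.75), 52), (0, np.float64(103.75), 33), (2, np.float64(103.25), 21), (4, np.float64(102.25), 27), (6, np.float64(100.75), 23), (8, np.float64(98.25), 31)]
scene [((364, 184), 9), ((360, 234), 16), ((170, 345), 138), ((283, 255), 77)]
side [((217, 284), 9), ((207, 238), 3), ((320, 142), 3)]
```

```bash
python3 -c "
from station import order
print(order.hand_in())"
```

```text
the job is handed in; nothing more can be done
None
```

Both loose sticks are in the two empty bores, chamfered end down, pushed to a stop and released. By camera they stand about 0.5 mm and 1.3 mm prouder than the racked stick, and the job is handed in at about 37 s with no verdict shown.

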